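# Slide the price-card carrier round the bent rail

### The job

On the stall's display board, slide the price-card carrier along the bent steel rail, turning it to follow the bend, and press it on against the brass stop sleeve until the sleeve is fully home against the rail's end cap. The rail's fit is not exact, so feel your way and go gently without wrenching the rail; leave the carrier there, let go of it, and do not disturb the jar, the tub, the bowl or the nearest bottle.

Things in the scene. Friction and masses are not known exactly. Their poses are not given: they have to be found in the camera images.
- stand: Fixed wooden display board, 300 x 270 x 18 mm, carrying the rail on one post; origin on its underside at table height, z up. The rail is a level round steel rod, 12 mm diameter, axis at z 125 mm. In this frame (mm) it leaves the post's clamp at (-123, 90), runs straight along +x to (-20, 90), and bends right towards -y. Beyond the post it hangs free, but is rigid.
- clamp (a point): Where the rod leaves the clamp block (26 mm cube) on the post, on the rod's axis; axes as the stand's.
- bend_start (a point): On the rod's axis where the straight ends and the bend starts; axes as the stand's. From here (mm, from this point) a level quarter circle of 110 radius about (0, -110) to (110, -110), then straight along -y to the end cap at (110, -211). Inexact: all this is turned about the vertical through this point, and the last straight once more about (110, -110), each by up to 0.11 rad either way, unreported; figures are for no turn.
- carrier: Loose bored card carrier, about 0.25 kg, on the rod's straight part. Origin mid-bore; x along the bore, towards the bend at the start; z up. Collar 24 mm long, 23 across, bore 15 (1.5 play all round). Grip the upright black card above it: 46 long (x), 12 thick (y), z 11.5 to 63.5. Below hangs a 26 mm square weight to z -41.5. It hangs on the rod, so its origin is 1.5 mm under the rod's axis.
- sleeve (a joint): Travel (m) of the brass stop sleeve (20 mm diameter, 20 long) on the rod before the end cap. 0 at start, near face at (110, -175) mm from bend_start (no-turn figures); 0.016 fully home, near face at (110, -191), the carrier's origin then at (110, -179). It slides stiffly at about 5 N, stays where left and stops solid when home.
- jar: Loose amber jar, 56 mm diameter, 75 mm tall, on the display board inside the bend; origin under its centre. Leave alone.
- tub: Loose paper tub, 48 mm diameter, 45 mm tall, on the display board outside the bend; origin under its centre. Leave alone.
- bottle1: The nearest of three loose green bottles, 62 mm diameter, 230 mm tall; origin under its centre. Leave alone.
- bowl: Loose white bowl, 120 mm diameter, 50 mm tall; origin under its centre. Leave alone.
Not all that is in view belongs to the job. Leave any pink look-alike of the carrier alone.

How it is judged (in metres and radians):
On the way:
1. the carrier has come round the bend, turned with it, and has not yet pushed the sleeve 3 mm (x of carrier in the frame of stand above 0.06 m and y of carrier in the frame of stand between -0.075 and -0.005 m and angle between the x axis of carrier and the y axis of stand, either way round below 0.4 rad and value of joint sleeve below 0.003 m), for 0.1 s.
At the end, for the whole second after the job is handed in: The sleeve is pushed at least 13.5 of its 16 mm; the carrier is still on the rail at that end (within 30 mm in x, 19 mm in y of (90, -89) mm and at z 115 to 135 in the stand's frame), upright within 0.3 rad, its x axis within 0.4 rad of the stand's y, at rest (value of joint sleeve above 0.0135 m and x of carrier in the frame of stand between 0.06 and 0.12 m and y of carrier in the frame of stand between -0.108 and -0.07 m and z of carrier in the frame of stand between 0.115 and 0.135 m and angle between carrier's own z axis and vertical below 0.3 rad and angle between the x axis of carrier and the y axis of stand, either way round below 0.4 rad and linear speed of carrier below 0.01 m/s); the robot touches nothing.
It fails at once if the rail is wrenched: the carrier presses on the rail and its stand, sleeve included, with more than 20 N (contact force between carrier and stand above 20 N).
It fails at once if the robot pushes on the stand, rail or sleeve itself with more than 8 N (contact force between any of the fingers, the arm and stand above 8 N).
It fails at once if goods nearby are moved more than 20 mm (distance of any of jar, tub, bottle1, bowl from where it was at the start of the episode above 0.02 m).
It also fails if it takes over 67 s, if anything falls off the work surface, if the arm or the gripper's body presses on something with over 40 N, if the wrist force passes 120 N, or if a joint passes its speed limit or range.

### The arm

A 6-joint arm with a two-finger parallel gripper is mounted at the origin on the work surface. World frame = base frame: x ahead of the robot, y to its left, z up, the work surface at z = 0. Lengths are in m, angles in degrees, forces in N, time in s.
With the tool pointing down it reaches from about 0.4 to 0.825 m from the base axis. Payload 7 kg.
Tool frame: the origin (TCP) lies at the very end of the fingers, on their centre line; the grasp point (between the pads) lies 19 mm behind it (ctrl.tcp_to_grasp is the distance from the TCP to the grasp point, in m); z points along the fingers, x is the direction in which the jaws open and shut, and the axes are right-handed (so a half turn about z gives the same grasp; the last joint's range is limited). The gripper opens to 88 mm and grips with 3 to 60 N. Pads are 19 mm wide; open, the fingers measure 130 mm over their backs; the gripper's body (78 mm by 193 mm) begins 47 mm behind the grasp point.
Start: joints at [92.997, 20.546, 0.682, 0, -70.136, -16.507], TCP at [0.158, 0.656, 0.204] pointing down, gripper open.
Joint ranges: [-176.03, 176.03], [-82.01, 121.73], [-58.28, 71.71], [-173.87, 95.51], [-174.79, -0.11], [-173.66, 173.66]. Speed limits (degrees/s): [136.94, 136.94, 172.46, 180, 180, 180].

### API

Orientations are given as [roll, pitch, yaw] about the fixed x, y, z axes, in that order (R = Rz(yaw) Ry(pitch) Rx(roll)).
In Python, from plant import sensors, vision, ticket, ctrl gives the robot as it stands. The module is installed in compiled form; this text tells all that it offers.
- The arm moves only by the tool drive_tool, never from a script. Its argument "moves" is a list of rows, each a list of 6 numbers: the shift along the tool's x, y, z in units of 0.15 m (1.0 is 0.15 m), then the turn, a rotation vector about the tool's x, y, z in units of 60 degrees (1.0 is 60 degrees). In form: [[dx, dy, dz, rx, ry, rz], ...]. A call has 1 to 8 rows; each row is the pose to reach, as a shift and turn from the pose measured when the call began, along the tool's axes at that moment; what a row does not reach only later rows make up. A row lasts 1/10 s, in which the tool goes at most 50 mm and 8.59 degrees, less where a joint would pass 70% of its speed; a pose out of reach is approached as far as the arm can. A call with a number of a shift or a turn outside -1 to 1 is refused whole. A call with a gripper value outside its range is refused whole. "fingers" is the opening, from -1 (shut) to 1 (fully open), set as the call begins (left out, the last holds). The fingers move at their own pace and stop on an object; the grip force is fixed at half the most. Time passes only in rows, so rows that repeat a pose let the fingers close. It gives the time, the measured TCP pose, the force and the opening at its end, in the units of the state.
- sensors.get_obs(): the state, without advancing time (a new reading comes with each control period).
- vision.snapshot(name): name is "scene" or "top" or "wrist"; returns a dict with "pixels" (480x640x3 uint8, red, green, blue), "fx", "fy", "cx", "cy" (pixels), "R" (3x3) and "t" (3): a world point X has camera coordinates R X + t. Camera axes: x right, y down, z forward; pixel columns grow to the right and rows downward; lengths in m; the calibration is good to about 2 mm. A picture is of the moment at which its call begins. There is no depth.
- ticket.close_job(): hands the job in, once; it reports no verdict.
The state is a dict: "clock": time; "joint_pos": joint angles; "qvel": joint speeds; "tau": joint torques, N m; "tool_pos": TCP position; "orientation": TCP orientation; "force": force on the tool from outside, world axes, zero at the start; "moment": the same for the moment, N m; "opening": finger opening in m.
Only numpy, scipy, OpenCV 4.12 (cv2) and the standard library are available. Lean on these libraries where they do the work, as an engineer would, in place of code of your own. Each camera call takes 0.05 s, during which the arm holds its last target.

## Working session

There is one attempt and no reset: what is moved stays moved. The work goes in short steps, Python scripts to look and compute and a tool call to move; the robot and the scene stay as the last step left them, time stands still between calls to the robot, and variables do not carry over. Pictures are saved under pics/ and viewed, and the job is handed in when it is done.

Besides the shell and the picture viewer there is one more tool, called as name([rows], argument=value, ...), one row to a line, values as JSON. drive_tool: Moves the arm, as the interface text tells. Shifts and turns lie within -1 to 1; 1 stands for 0.15 m of shift or 60 degrees of turn. Its arguments: {"type":"object","properties":{"moves":{"type":"array"},"fingers":{"type":"number"}},"required":["moves"]}

```bash
mkdir -p pics
python3 - <<'E'
from plant import sensors, vision, ticket, ctrl
import cv2,pickle
o=sensors.get_obs(); print(o); print(ctrl.tcp_to_grasp)
for n in ["scene","top","wrist"]:
    s=vision.snapshot(n); pickle.dump(s,open(f"pics/{n}0.pkl","wb"))
    cv2.imwrite(f"pics/{n}0.png",s["pixels"][:,:,::-1]); print(n,s["fx"],s["fy"],s["cx"],s["cy"],s["R"],s["t"])
E
```

```text
{'clock': 0.0, 'joint_pos': array([ 9.29962172e+01,  2.05926116e+01,  6.34929853e-01, -1.76860560e-02,
       -7.01371483e+01, -1.65058066e+01]), 'qvel': array([-0.07264506,  0.00330646,  0.07381331,  0.02601619, -0.03763215,
        0.04644626]), 'tau': array([ 5.11237213e-04, -5.82718277e+01,  2.93062645e+01,  6.99768305e+00,
        7.06877807e-03, -1.49211683e-04]), 'tool_pos': array([0.15762016, 0.65580581, 0.20302589]), 'orientation': array([-1.79988996e+02, -9.56461415e-02, -1.03515622e+02]), 'force': array([-0.340813  ,  0.17389779,  0.63453045]), 'moment': array([-0.02197785,  0.02237117,  0.03244756]), 'opening': 0.0876530866283597}
0.0188
scene 598.4099888999697 598.4099888999697 322.2473762589223 241.3449951469192 [[-0.80947366  0.58699493  0.01375991]
 [ 0.44769144  0.63219606 -0.63237688]
 [-0.37990099 -0.50573223 -0.77453867]] [ 0.40465754 -0.15106725  1.49423895]
top 496.75315710683196 496.75315710683196 332.8036201977901 247.03626181377643 [[-4.18907056e-03 -9.99991145e-01  4.01803318e-04]
 [-9.98263105e-01  4.15821890e-03 -5.87663348e-02]
 [ 5.87641436e-02 -6.47281750e-04 -9.98271685e-01]] [0.00569788 0.48714875 1.1100953 ]
wrist 394.3861681740866 394.3861681740866 321.332287257527 232.63118469512 [[-0.23406152 -0.97222     0.00186642]
 [-0.92583869  0.22348031  0.304761  ]
 [-0.29671185  0.06960482 -0.95242703]] [ 0.67419115 -0.03904858  0.39283078]
```

View pics/scene0.png

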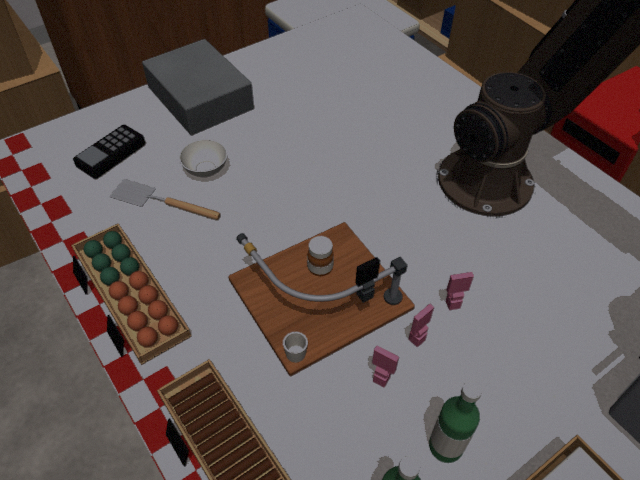

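View pics/top0.png

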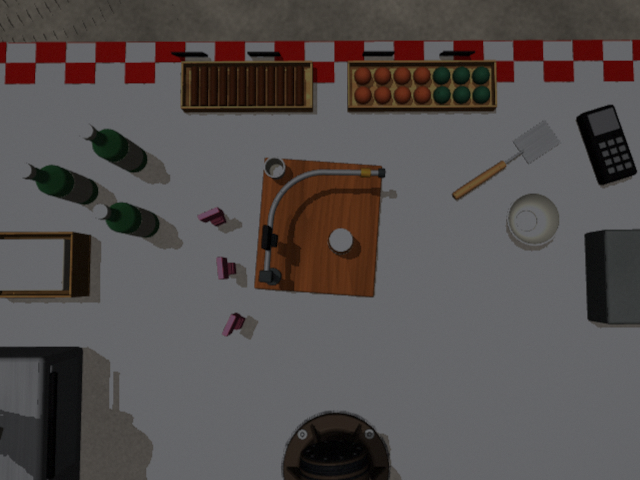

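View pics/wrist0.png

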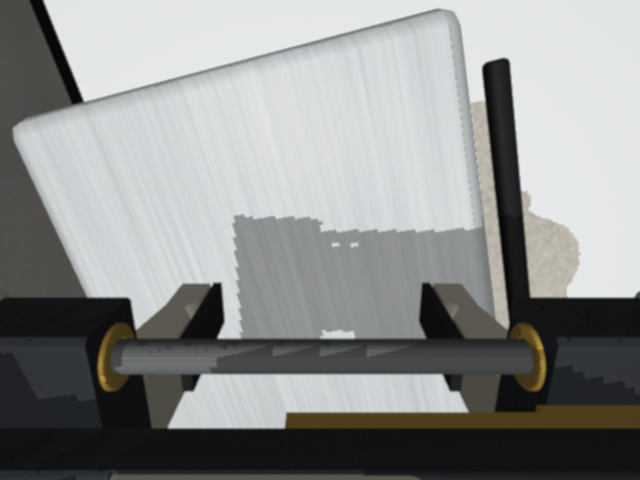

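The black card carrier on the rod is at top (268,238) / scene (368,272). Possible look-alikes are the pink ones at top (212,216), (227,268) and (234,324), plus the black price tags on the trays at top (190,54), (262,54), (379,54) and (457,54). By the description I choose the black one on the rail, and I'll check it in a close crop.

```bash
cat > h.py <<'E'
import numpy as np,cv2,pickle
def ray(s,u,v,z):
    d=np.array([(u-s["cx"])/s["fx"],(v-s["cy"])/s["fy"],1.0]); R=np.array(s["R"]); t=np.array(s["t"])
    c=-R.T@t; w=R.T@d; return c+w*(z-c[2])/w[2]
def proj(s,X):
    c=np.array(s["R"])@np.array(X)+s["t"]; return c[0]/c[2]*s["fx"]+s["cx"],c[1]/c[2]*s["fy"]+s["cy"]
def tri(l):
    A=np.zeros((3,3));b=np.zeros(3)
    for s,u,v in l:
        R=np.array(s["R"]);c=-R.T@np.array(s["t"]); d=R.T@np.array([(u-s["cx"])/s["fx"],(v-s["cy"])/s["fy"],1.0]); d/=np.linalg.norm(d)
        P=np.eye(3)-np.outer(d,d); A+=P;b+=P@c
    return np.linalg.solve(A,b)
E
python3 - <<'E'
from h import *
s=pickle.load(open("pics/top0.pkl","rb")); im=s["pixels"][:,:,::-1]
c=im[145:305,245:400]; cv2.imwrite("pics/topc.png",cv2.resize(c,None,fx=3.7,fy=3.7,interpolation=cv2.INTER_CUBIC))
s2=pickle.load(open("pics/scene0.pkl","rb")); c=s2["pixels"][215:375,220:420,::-1]; cv2.imwrite("pics/scenec.png",cv2.resize(c,None,fx=3.7,fy=3.7,interpolation=cv2.INTER_CUBIC))
hsv=cv2.cvtColor(im,cv2.COLOR_BGR2HSV)
m=((hsv[...,0]<18)&(hsv[...,1]>100)).astype(np.uint8); m[:, :240]=0;m[:140]=0;m[310:]=0;m[:,400:]=0
m=cv2.morphologyEx(m,cv2.MORPH_CLOSE,np.ones((25,25)))
cs,_=cv2.findContours(m,0,2); k=max(cs,key=cv2.contourArea); r=cv2.minAreaRect(k); b=cv2.boxPoints(r); print(r,b)
P=[ray(s,*p,0.018)[:2] for p in b]; print(np.round(P,4), np.mean(P,0))
for i in range(4): d=P[(i+1)%4]-P[i]; print(np.linalg.norm(d),np.degrees(np.arctan2(d[1],d[0])))
E
```

```text
((318.147216796875, 226.9390869140625), (119.12506866455078, 131.09457397460938), 4.085616588592529) [[254.06601 288.07614]
 [263.4061  157.31473]
 [382.22842 165.80203]
 [372.88834 296.56345]]
[[ 0.3954  0.1808]
 [ 0.6926  0.161 ]
 [ 0.6719 -0.1097]
 [ 0.3753 -0.0858]] [0.53377584 0.0365959 ]
0.29781547291645305 -3.806829222127255
0.27154535858605716 -94.36875432003255
0.2975345666789795 175.3871889435463
0.267357360205949 85.68895409280654
```

View pics/topc.png

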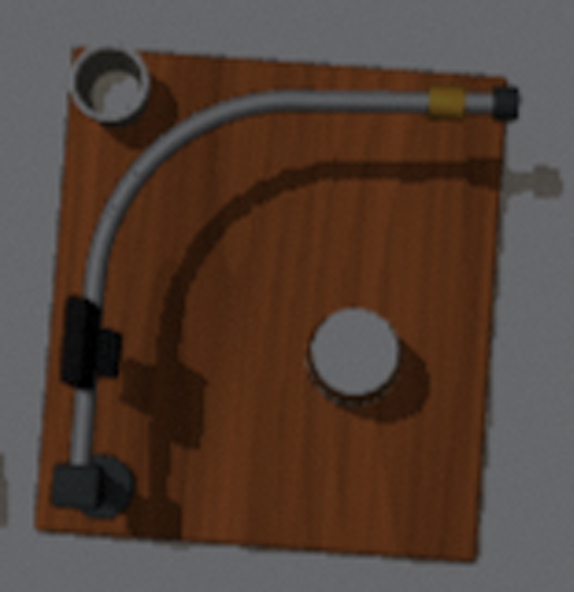

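View pics/scenec.png

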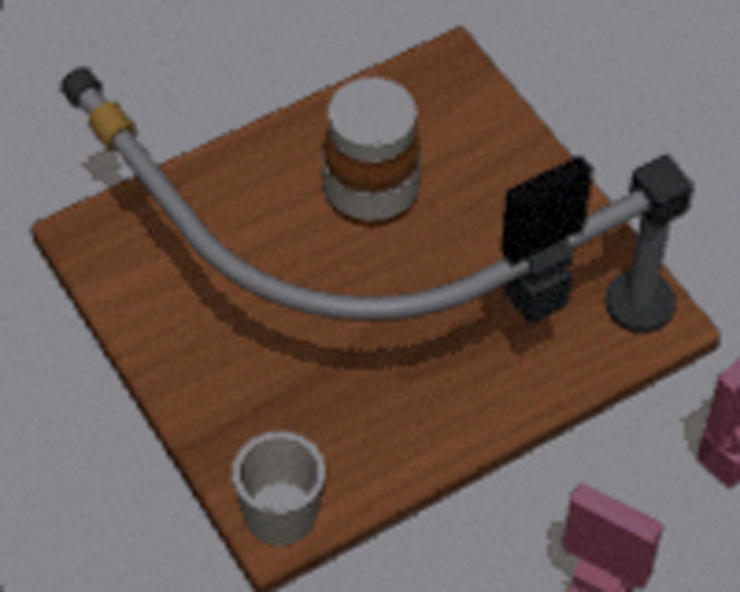

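Run:
```python
from h import *
s=pickle.load(open("pics/top0.pkl","rb")); im=s["pixels"][:,:,::-1]
K=6
def rodmask(im):
    hsv=cv2.cvtColor(cv2.GaussianBlur(im,(0,0),0.6),cv2.COLOR_BGR2HSV)
    return hsv
hsv=rodmask(im)
print("mid sat/val", [tuple(hsv[r,262:280,1]) for r in (255,)],hsv[255,262:280,2])
# wood a=(r-b) contrast
d=(im[...,2].astype(float)-im[...,0]); d=np.clip(d,0,None)
W=np.array([-150+25,0])
psi=np.radians(-4.3); c0=np.array([0.5338,0.0366])
def st(p): 
    q=np.array(p[:2])-c0; c,sn=np.cos(-psi),np.sin(-psi); return np.array([c*q[0]-sn*q[1],sn*q[0]+c*q[1]])*1000
low=(hsv[...,1]<90)&(hsv[...,2]>60)
print("rows")
for r in list(range(185,225,3))+list(range(250,266,3)):
    x=np.arange(255,300); mm=low[r,255:300]; 
    # take runs
    idx=x[mm]
    runs=np.split(idx,np.where(np.diff(idx)>1)[0]+1)
    print(r,[ (q[0],q[-1],np.round(st(ray(s,(q[0]+q[-1])/2,r,0.125)),1)) for q in runs if 1<len(q)<12])
print("cols")
for cc in range(285,385,4):
    idx=np.arange(160,200)[low[160:200,cc]]
    runs=np.split(idx,np.where(np.diff(idx)>1)[0]+1)
    print(cc,[ (q[0],q[-1],np.round(st(ray(s,cc,(q[0]+q[-1])/2,0.125)),1)) for q in runs if 1<len(q)<12])
```

```text
mid sat/val [(np.uint8(189), np.uint8(187), np.uint8(148), np.uint8(37), np.uint8(9), np.uint8(8), np.uint8(10), np.uint8(9), np.uint8(78), np.uint8(170), np.uint8(186), np.uint8(191), np.uint8(192), np.uint8(189), np.uint8(187), np.uint8(190), np.uint8(190), np.uint8(185))] [89 83 74 75 88 93 80 59 52 69 81 84 85 81 79 79 79 76]
rows
185 [(np.int64(255), np.int64(262), array([ 66.1, 124.6])), (np.int64(284), np.int64(290), array([70.2, 66.2]))]
188 [(np.int64(255), np.int64(262), array([ 59.9, 124.1])), (np.int64(282), np.int64(286), array([63.6, 71.9]))]
191 [(np.int64(255), np.int64(261), array([ 53.6, 124.7])), (np.int64(279), np.int64(284), array([57. , 76.5]))]
194 [(np.int64(255), np.int64(261), array([ 47.4, 124.2])), (np.int64(277), np.int64(281), array([50.5, 81.2]))]
197 [(np.int64(255), np.int64(261), array([ 41.2, 123.7])), (np.int64(275), np.int64(279), array([44. , 84.8]))]
200 [(np.int64(255), np.int64(261), array([ 35. , 123.2])), (np.int64(273), np.int64(277), array([37.5, 88.4]))]
203 [(np.int64(255), np.int64(260), array([ 28.8, 123.7])), (np.int64(272), np.int64(
[... 2916 characters left out ...]
int64(160), np.int64(163), array([128.6, -65.8])), (np.int64(170), np.int64(173), array([107.8, -67.2]))]
357 [(np.int64(160), np.int64(163), array([129.2, -74. ])), (np.int64(170), np.int64(173), array([108.4, -75.4]))]
361 [(np.int64(160), np.int64(164), array([128.7, -82.3]))]
365 [(np.int64(160), np.int64(164), array([129.3, -90.5]))]
369 [(np.int64(160), np.int64(164), array([129.9, -98.7]))]
373 [(np.int64(160), np.int64(165), array([ 129.4, -107. ])), (np.int64(170), np.int64(173), array([ 110.7, -108.3]))]
377 [(np.int64(160), np.int64(165), array([ 130. , -115.3])), (np.int64(170), np.int64(173), array([ 111.3, -116.5]))]
381 [(np.int64(160), np.int64(166), array([ 129.6, -123.6]))]
```

Run:
```python
from h import *
from scipy.spatial.transform import Rotation as Ro
s=pickle.load(open("pics/top0.pkl","rb")); s2=pickle.load(open("pics/scene0.pkl","rb")); w=pickle.load(open("pics/wrist0.pkl","rb"))
for n,u,v in [("bottle base",152,224),("bottle cap?",101,213)]: print(n,ray(s,u,v,0.0 if 'base' in n else .23))
print("bottle scene base",ray(s2,448,450,0))
print("jar",ray(s,245+355/3.7,145+350/3.7,.093),"tub",ray(s,275,168,.063),"bowl",ray(s,534,220,.05))
# card: top face black in top view; scene crop corners
R=np.array(w["R"]);T=Ro.from_euler('xyz',[-179.99,-0.096,-103.516],degrees=True).as_matrix()
c=-R.T@w["t"]; print("cam in tool",T.T@(c-np.array([.1576,.6558,.2030])), "axis z in tool",T.T@R[2])
# card top face in top image: dark blob
im=s["pixels"].max(2); m=(im<28).astype(np.uint8); m[:,:255]=0;m[:,290:]=0;m[:215]=0;m[258:]=0
cs,_=cv2.findContours(m,0,2); k=max(cs,key=cv2.contourArea); r=cv2.minAreaRect(k); print(r,[np.round(ray(s,*p,.187),4) for p in cv2.boxPoints(r)])
# scene triangulation of rod ends: clamp front and cap
print("cap tri",tri([(s,245+505/3.7,145+104/3.7),(s2,220+80/3.7,215+88/3.7)]))
print("cardtop mid tri",tri([(s,266.5,238),(s2,220+546/3.7,215+182/3.7)]))
```

```text
bottle base [0.54277945 0.41898057 0.        ]
bottle cap? [0.53883213 0.42905382 0.23      ]
bottle scene base [0.54349914 0.44125137 0.        ]
jar [ 0.4981704  -0.01350566  0.093     ] tub [0.65788069 0.12931294 0.063     ] bowl [ 0.5427806  -0.43899119  0.05      ]
cam in tool [-1.05376807e-04 -8.28362738e-02 -1.81770797e-01] axis z in tool [7.36664894e-05 3.04928370e-01 9.52375285e-01]
((269.59423828125, 237.46311950683594), (15.02893352508545, 23.810897827148438), 5.19442892074585) [array([0.4745, 0.1412, 0.187 ]), array([0.5201, 0.1373, 0.187 ]), array([0.5173, 0.1085, 0.187 ]), array([0.4718, 0.1126, 0.187 ])]
cap tri [ 0.63326677 -0.09727617  0.12051549]
cardtop mid tri [0.49562605 0.13208209 0.17753127]
```

```bash
cat >> h.py <<'E'
from scipy.spatial.transform import Rotation as Ro
def mv(o,P,yaw=None,roll=180,pitch=0):
    T=Ro.from_euler('xyz',o["orientation"],degrees=True)
    d=T.inv().apply(np.array(P)-o["tool_pos"])/0.15
    G=Ro.from_euler('xyz',[roll,pitch,yaw],degrees=True) if yaw is not None else T
    r=np.degrees((T.inv()*G).as_rotvec())/60
    return np.round(np.r_[d,r],4)
E
python3 - <<'E'
from h import *
from plant import sensors
o=sensors.get_obs()
print(mv(o,[.22,.56,.32],-94),mv(o,[.27,.47,.32],-94))
E
```

```text
[ 0.5256 -0.5538 -0.7778 -0.     -0.0013 -0.1586] [ 1.0311 -1.0182 -0.7771 -0.     -0.0013 -0.1586]
```

drive_tool([
  [0.3, -0.3, -0.5, 0, 0, -0.08],
  [0.52, -0.55, -0.78, 0, 0, -0.16],
  [0.8, -0.8, -0.78, 0, 0, -0.16],
  [1.0, -1.0, -0.78, 0, 0, -0.16],
  [1.0, -1.0, -0.78, 0, 0, -0.16],
])

```text
clock: 0.65
tool_pos: [0.2686, 0.4742, 0.3209]
orientation: [180.0, -0.1, -93.9]
force: [1.7, 0.6, 1.2]
opening: 0.0874
```

Run:
```python
from h import *
from plant import sensors
o=sensors.get_obs()
print(o["tool_pos"],mv(o,[.36,.32,.32],-94),mv(o,[.42,.18,.32],-94),mv(o,[.48,.05,.32],-94))
```

```text
[0.26855362 0.47417303 0.32086186] [ 9.842e-01 -6.779e-01  6.500e-03  2.000e-04 -8.000e-04  1.900e-03] [ 1.8883e+00 -1.1402e+00  7.2000e-03  2.0000e-04 -8.0000e-04  1.9000e-03] [ 2.7258e+00 -1.5979e+00  7.9000e-03  2.0000e-04 -8.0000e-04  1.9000e-03]
```

drive_tool([
  [0.3, -0.22, 0, 0, 0, 0],
  [0.6, -0.45, 0, 0, 0, 0],
  [1.0, -0.68, 0, 0, 0, 0],
  [1.0, -0.68, 0, 0, 0, 0],
])

```text
clock: 1.05
tool_pos: [0.3608, 0.3149, 0.3212]
orientation: [-180.0, -0.0, -93.9]
force: [1.9, 0.8, -0.8]
opening: 0.0877
```

drive_tool([
  [0.3, -0.15, 0, 0, 0, 0],
  [0.6, -0.35, 0, 0, 0, 0],
  [0.95, -0.5, 0, 0, 0, 0],
  [0.95, -0.5, 0, 0, 0, 0],
])

```text
clock: 1.45
tool_pos: [0.4264, 0.1639, 0.3215]
orientation: [-180.0, -0.0, -94.1]
force: [0.3, -0.3, -0.3]
opening: 0.0874
```

drive_tool([
  [0.3, -0.15, 0, 0, 0, 0],
  [0.6, -0.3, 0, 0, 0, 0],
  [0.8, -0.42, 0, 0, 0, 0],
  [0.8, -0.42, 0, 0, 0, 0],
  [0.8, -0.42, 0, 0, 0, 0],
])

```text
clock: 1.95
tool_pos: [0.4806, 0.0388, 0.3211]
orientation: [180.0, -0.1, -94.3]
force: [-0.8, 1.0, 0.3]
opening: 0.0879
```

Run:
```python
from h import *
from plant import sensors,vision
o=sensors.get_obs(); print(o["tool_pos"],o["orientation"],o["joint_pos"])
s=vision.snapshot("wrist"); pickle.dump(s,open("pics/w1.pkl","wb")); cv2.imwrite("pics/w1.png",s["pixels"][:,:,::-1])
```

```text
[0.48063733 0.03881042 0.3211463 ] [ 1.79964424e+02 -5.56240114e-02 -9.42620020e+01] [ 2.80799634e+01 -1.34929474e+00 -1.11029708e+01  2.83680220e-02
 -8.03061394e+01  5.76532260e+01]
```

View pics/w1.png

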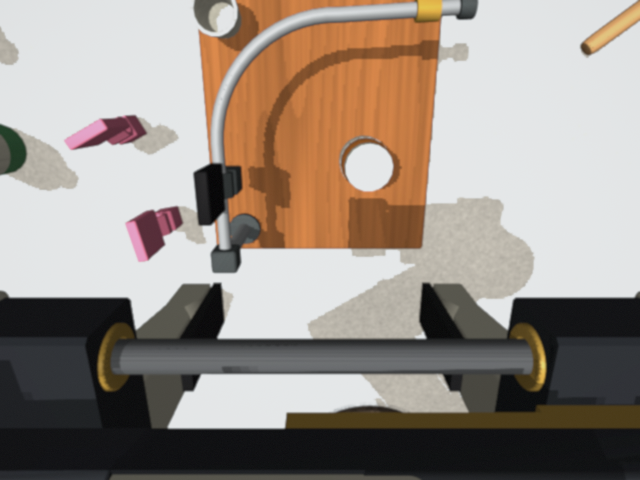

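The wrist view shows the whole rail: clamp at (225,258), carrier's card at (210,195), bend, sleeve at (428,10), cap at (466,8). Next I'll measure the rod's centreline from here.

```bash
cat > fit.py <<'E'
from h import *
from scipy.optimize import least_squares
s=pickle.load(open("pics/w1.pkl","rb")); im=s["pixels"].astype(float)
sat=(im.max(2)-im.min(2))/np.maximum(im.max(2),1)
g=1-np.clip(sat,0,.6)/.6   # rod ~1, wood ~0
def runs(vec,lo,hi,minw,maxw):
    x=np.arange(lo,hi); b=vec[lo:hi]>0.5; i=x[b]; out=[]
    for q in np.split(i,np.where(np.diff(i)>1)[0]+1):
        if minw<=len(q)<=maxw:
            a,e=q[0],q[-1]
            # subpixel edges
            l=a-(vec[a]-.5)/(vec[a]-vec[a-1]+1e-9); h=e+(vec[e]-.5)/(vec[e]-vec[e+1]+1e-9)
            out.append(((l+h)/2,h-l))
    return out
A=[]
for r in list(range(110,160,4))+list(range(215,235,3)):
    for c,w in runs(g[r],208,245,6,16): A.append((c,r,w,'row'))
for r in range(50,110,4):
    for c,w in runs(g[r],214,275,6,30): A.append((c,r,w,'row'))
for c in list(range(262,414,5))+[444,448,452]:
    for r,w in runs(g[:,c],2,60,6,20): A.append((c,r,w,'col'))
P=[]
for c,r,w,k in A:
    p=ray(s,c,r,0.125); P.append([p[0],p[1]]); print(k,round(c,1),round(r,1),round(w,1),np.round(p[:2]*1000,1))
np.save("pics/P.npy",P)
E
python3 fit.py
```

```text
row 219.2 110 13.3 [566.9 125.8]
row 218.5 114 13.3 [563.5 127. ]
row 217.8 118 13.2 [560.  128.2]
row 217.3 122 12.9 [556.5 129.2]
row 216.9 126 13.0 [553.  130.1]
row 216.5 130 12.8 [549.5 131. ]
row 216.4 134 12.6 [545.9 131.7]
row 216.5 138 12.5 [542.3 132.2]
row 216.5 142 12.5 [538.7 132.7]
row 216.7 146 12.6 [535.1 133.1]
row 217.1 150 12.5 [531.4 133.3]
row 217.4 154 12.4 [527.7 133.6]
row 217.6 158 12.4 [523.9 134. ]
row 299.1 215 -169.2 [462.4  62. ]
row 221.8 215 12.7 [468.2 138.5]
row 226.8 215 -21.8 [467.8 133.5]
row 68.8 218 -328.6 [476.5 290.4]
row 205.5 221 15.8 [463.2 155.6]
row 222.7 221 12.1 [462.  138.6]
row 435.6 221 408.9 [446. -73.]
row 220.0 224 -10.3 [459.1 141.7]
row -239177277.6 227 478354985.5 [ 19992.8 259647.9]
row 178.4 230 74.0 [456.  184.2]
row -235693636.5 233 471387704.4 [ 19992.6 259645.1]
row 251.6 50 20.7 [614.5  89.8]
row 248.1 54 19.5 [611.5  93.3]
row 244.5 58 18.5 [608.6  96.9]
row 241.3 62 17.7 [605.6 100.1]
row 238.4 66 17.1 [602.5 103.1]
row 235.7 70 16.5 [599.4 106. ]
row 233.3 74 16.1 [596.3 108.6]
row 231.0 78 15.6 [593.2 111.1]
row 229.
[... 507 characters left out ...]
ol 307 17.8 15.7 [636.   39.3]
col 312 16.6 15.9 [636.6  34.9]
col 317 15.7 15.6 [637.   30.6]
col 322 15.0 15.5 [637.2  26.3]
col 327 14.4 15.6 [637.3  22. ]
col 332 14.2 15.4 [637.2  17.8]
col 337 14.1 15.3 [636.9  13.5]
col 342 13.8 15.4 [636.8   9.2]
col 347 13.5 15.4 [636.8   5. ]
col 352 13.2 15.3 [636.7   0.7]
col 357 12.9 15.4 [636.6  -3.6]
col 362 12.5 15.3 [636.5  -7.9]
col 367 12.2 15.3 [636.5 -12.1]
col 372 11.9 15.5 [636.4 -16.4]
col 377 11.6 15.4 [636.3 -20.6]
col 382 11.2 15.2 [636.3 -24.9]
col 387 10.9 15.4 [636.2 -29.2]
col 392 10.6 15.6 [636.1 -33.4]
col 397 10.2 15.5 [636.1 -37.7]
col 402 10.0 15.5 [635.9 -41.9]
col 407 9.7 15.5 [635.9 -46.2]
col 412 9.3 15.6 [635.8 -50.4]
```

```bash
cat > fit2.py <<'E'
from h import *
from scipy.optimize import least_squares
P=np.load("pics/P.npy"); P=P[(np.abs(P[:,0]-.55)<.1)&(P[:,1]>-.06)&(P[:,1]<.14)]*1000
L1=P[(P[:,0]<530)&(P[:,1]>133.2)&(P[:,1]<139)]; L1=L1[np.abs(L1[:,1]-(133.6+(527.7-L1[:,0])*.076))<1.2]
L2=P[(P[:,1]<12)&(P[:,0]>630)]
arc=P[(P[:,0]>560)&(P[:,1]>35)]
r=least_squares(lambda c:np.hypot(arc[:,0]-c[0],arc[:,1]-c[1])-c[2],[530,25,110]); print("circle",r.x,np.abs(r.fun).max())
r2=least_squares(lambda c:np.hypot(arc[:,0]-c[0],arc[:,1]-c[1])-110,[530,25]); print("R110",r2.x,np.round(r2.fun,1))
for L in (L1,L2):
    m=L.mean(0); v=np.linalg.svd(L-m)[2][0]; v*=np.sign(v[0]-v[1]); print(m,v,np.degrees(np.arctan2(v[1],v[0])),np.abs((L-m)@[-v[1],v[0]]).max(),len(L))
E
python3 fit2.py
```

```text
circle [526.14789257  22.22634305 111.25413357] 0.14915594152252254
R110 [527.15583254  23.09320863] [ 0.2  0.1  0.1 -0.1 -0.2 -0.1 -0.1 -0.1 -0.  -0.1 -0.  -0.  -0.  -0.
  0.   0.   0.   0.1  0.  -0.1  0.   0.   0.   0.   0.1  0.1  0.1  0.1]
[495.4276162  136.16289147] [ 0.99698156 -0.07763873] -4.452852885849734 0.21504347906072283 4
[636.31162139 -20.62426483] [-0.01678285 -0.99985916] -90.96163151720872 0.03570577158509826 15
```

Run:
```python
from h import *
from plant import sensors
o=sensors.get_obs(); print(mv(o,[.496,.136,.215],-94.5))
s=pickle.load(open("pics/w1.pkl","rb"))
for c in [(416.5,9.5),(441,8)]: print(ray(s,*c,.125))
im=s["pixels"].max(2); m=(im<60).astype(np.uint8); m[:, :190]=0;m[:,250:]=0;m[:155]=0;m[228:]=0
print(cv2.resize(s["pixels"][150:280,185:260].max(2),None,fx=.34,fy=.34,interpolation=cv2.INTER_AREA))
```

```text
[-6.490e-01 -5.670e-02  7.082e-01  3.000e-04 -7.000e-04  5.500e-03]
[ 0.63537432 -0.05424213  0.125     ]
[ 0.63496182 -0.07503696  0.125     ]
[[232 232 232 ... 192 175 170]
 [232 232 232 ... 193 176 170]
 [232 232 232 ... 194 177 170]
 ...
 [232 232 232 ... 232 232 232]
 [232 232 232 ... 232 232 232]
 [232 232 232 ... 232 232 232]]
```

drive_tool([
  [-0.3, -0.03, 0, 0, 0, 0],
  [-0.55, -0.057, 0.1, 0, 0, 0],
  [-0.65, -0.057, 0.4, 0, 0, 0],
  [-0.65, -0.057, 0.6, 0, 0, 0],
  [-0.65, -0.057, 0.708, 0, 0, 0],
  [-0.65, -0.057, 0.708, 0, 0, 0],
  [-0.65, -0.057, 0.708, 0, 0, 0],
])

```text
clock: 2.7
tool_pos: [0.496, 0.1372, 0.2158]
orientation: [-180.0, -0.0, -94.1]
force: [0.2, -0.1, 1.2]
opening: 0.0876
```

Run:
```python
from h import *
from plant import sensors,vision
o=sensors.get_obs(); print(o["tool_pos"],o["orientation"],o["force"])
s=vision.snapshot("wrist"); pickle.dump(s,open("pics/w2.pkl","wb")); cv2.imwrite("pics/w2.png",s["pixels"][:,:,::-1])
```

```text
[0.49600543 0.13715094 0.21576825] [-1.79985500e+02 -4.57231223e-02 -9.40632976e+01] [ 0.16074479 -0.13987334  1.19527003]
```

View pics/w2.png

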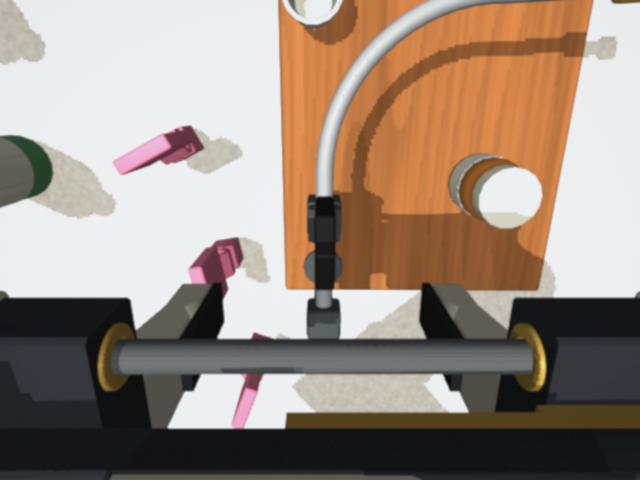

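The close view shows the black card edge-on at about (325,245), on the rod and between the fingers, so the choice of carrier is right. I'll measure it now.

Run:
```python
from h import *
s=pickle.load(open("pics/w2.pkl","rb")); im=s["pixels"]
c=im[180:350,270:380,::-1].astype(float); c=np.clip((c/255)**.5*255,0,255).astype(np.uint8)
cv2.imwrite("pics/w2c.png",cv2.resize(c,None,fx=3.5,fy=3.5,interpolation=cv2.INTER_CUBIC))
g=im.max(2)
for r in (150,170,190,208,215,225,250,265,275,285,292,300): print(r,list(g[r,306:344]))
for r in (140,160,180,295):
    sat=(im[r].max(1)-im[r].min(1).astype(int))/im[r].max(1).astype(float)
    print(r,np.round(sat[308:342],2))
```

```text
150 [np.uint8(212), np.uint8(213), np.uint8(214), np.uint8(215), np.uint8(210), np.uint8(204), np.uint8(201), np.uint8(204), np.uint8(208), np.uint8(210), np.uint8(200), np.uint8(176), np.uint8(165), np.uint8(182), np.uint8(200), np.uint8(211), np.uint8(219), np.uint8(226), np.uint8(231), np.uint8(233), np.uint8(229), np.uint8(223), np.uint8(214), np.uint8(203), np.uint8(190), np.uint8(175), np.uint8(160), np.uint8(141), np.uint8(135), np.uint8(161), np.uint8(195), np.uint8(207), np.uint8(210), np.uint8(211), np.uint8(213), np.uint8(214), np.uint8(214), np.uint8(209)]
170 [np.uint8(215), np.uint8(214), np.uint8(215), np.uint8(216), np.uint8(214), np.uint8(209), np.uint8(206), np.uint8(208), np.uint8(208), np.uint8(194), np.uint8(170), np.uint8(173), np.uint8(193), np.uint8(206), np.uint8(216), np.uint8(222), np.uint8(227), np.uint8(229), np.uint8(227), np.uint8(222), np.uint8(214), np.uint8(204), np.uint8(190), np.uint8(175), np.uint8(159), np.uint8(140), np.uint8(136), np.uint8(163), np.uint8(198), np.uint8(210), np.uint8(211), np.uint8(210), np.uint8(210), np.uint8(210), np.uint8(2
[... 5596 characters left out ...]
.66 0.65 0.66 0.65 0.65 0.66 0.65 0.65 0.64 0.53 0.25 0.02 0.02
 0.02 0.02 0.01 0.01 0.01 0.01 0.01 0.01 0.02 0.02 0.03 0.02 0.03 0.01
 0.2  0.5  0.64 0.66 0.65 0.65]
160 [0.66 0.65 0.65 0.65 0.65 0.66 0.65 0.6  0.37 0.08 0.02 0.03 0.02 0.02
 0.01 0.01 0.01 0.01 0.02 0.03 0.02 0.02 0.03 0.03 0.01 0.22 0.52 0.64
 0.65 0.65 0.65 0.66 0.65 0.65]
180 [0.65 0.66 0.65 0.65 0.65 0.65 0.62 0.45 0.15 0.02 0.03 0.02 0.02 0.02
 0.01 0.01 0.01 0.01 0.02 0.02 0.03 0.03 0.03 0.   0.2  0.5  0.64 0.65
 0.66 0.66 0.66 0.66 0.65 0.65]
295 [0.01 0.01 0.01 0.01 0.01 0.03 0.02 0.03 0.02 0.03 0.02 0.02 0.02 0.02
 0.03 0.03 0.02 0.03 0.02 0.03 0.02 0.03 0.03 0.02 0.02 0.02 0.01 0.01
 0.01 0.01 0.01 0.01 0.01 0.01]
```

View pics/w2c.png

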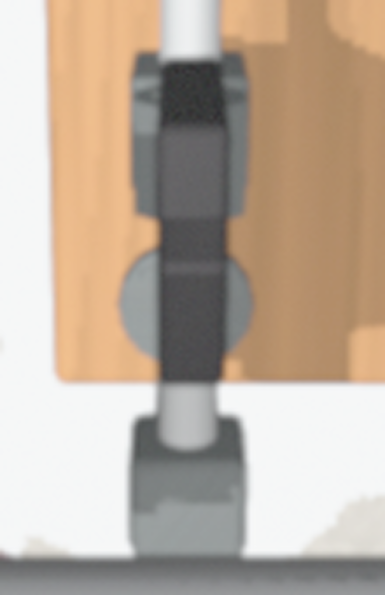

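Run:
```python
from h import *
s=pickle.load(open("pics/w2.pkl","rb"))
print("card front",ray(s,325,215.5,.187),"back",ray(s,324.2,288,.187))
print("front L/R",ray(s,315.2,218,.187),ray(s,334.3,218,.187))
print("back L/R",ray(s,315.2,285,.187),ray(s,332.7,285,.187))
for a,b,r in ((318.2,335.7,140),(316,333.5,160),(314.8,333,180),(314.5,331.8,292)): print("rod",ray(s,(a+b)/2,r,.125))
# TCP & grasp in view
print("tcp proj",proj(s,[.4960,.13715,.187]),"centre between tips")
```

```text
card front [0.52119821 0.1333665  0.187     ] back [0.47729275 0.13684509 0.187     ]
front L/R [0.52015628 0.13887671 0.187     ] [0.51939971 0.12832807 0.187     ]
back L/R [0.47959592 0.14196445 0.187     ] [0.47886085 0.13175103 0.187     ]
rod [0.5568114  0.12897788 0.125     ]
rod [0.54357051 0.13137535 0.125     ]
rod [0.52985065 0.13291071 0.125     ]
rod [0.4441573  0.13942809 0.125     ]
tcp proj (np.float64(321.4135516416022), np.float64(258.37251745288097)) centre between tips
```

Run:
```python
from h import *
from plant import sensors
o=sensors.get_obs(); print(mv(o,[.498,.1353,.143],-94.5))
```

```text
[ 1.150e-02 -1.060e-02  4.894e-01 -1.300e-03  1.000e-04  6.900e-03]
```

drive_tool([
  [0.0115, -0.0106, 0.1, 0, 0, 0.007],
  [0.0115, -0.0106, 0.25, 0, 0, 0.007],
  [0.0115, -0.0106, 0.4, 0, 0, 0.007],
  [0.0115, -0.0106, 0.489, 0, 0, 0.007],
  [0.0115, -0.0106, 0.489, 0, 0, 0.007],
  [0.0115, -0.0106, 0.489, 0, 0, 0.007],
], fingers=0)

```text
clock: 3.35
tool_pos: [0.4988, 0.1358, 0.1445]
orientation: [-179.8, 0.1, -94.5]
force: [0.2, -0.5, 0.6]
opening: 0.0464
```

Run:
```python
from h import *
from plant import sensors,vision
o=sensors.get_obs(); print(o["tool_pos"],o["orientation"],o["force"],o["opening"]); print(mv(o,[.498,.1353,.143],-94.5))
s=vision.snapshot("wrist"); pickle.dump(s,open("pics/w3.pkl","wb")); cv2.imwrite("pics/w3.png",s["pixels"][:,:,::-1])
```

```text
[0.49881405 0.13577055 0.14448885] [-1.79828957e+02  5.58483590e-02 -9.44876975e+01] [ 0.24062724 -0.45493234  0.623374  ] 0.04642492612132547
[ 0.0036  0.0052  0.0099 -0.0029  0.0009  0.0002]
```

View pics/w3.png

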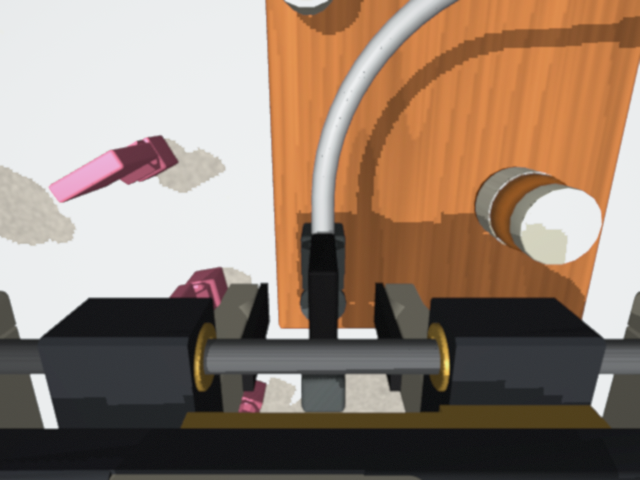

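drive_tool([
  [0.0036, 0.005, 0.008, 0, 0, 0],
  [0.0036, 0.005, 0.008, 0, 0, 0],
  [0.0036, 0.005, 0.008, 0, 0, 0],
  [0.0036, 0.005, 0.008, 0, 0, 0],
  [0.0036, 0.005, 0.008, 0, 0, 0],
], fingers=-0.66)

```text
clock: 3.9
tool_pos: [0.4982, 0.1354, 0.1436]
orientation: [-179.8, 0.1, -94.5]
force: [0.0, -0.1, -0.2]
opening: 0.0158
```

drive_tool([
  [0, 0, 0, 0, 0, 0],
  [0, 0, 0, 0, 0, 0],
  [0, 0, 0, 0, 0, 0],
  [0, 0, 0, 0, 0, 0],
], fingers=-1)

```text
clock: 4.3
tool_pos: [0.4982, 0.1353, 0.1436]
orientation: [-179.8, 0.1, -94.5]
force: [-0.3, -1.2, 0.4]
opening: 0.0117
```

drive_tool([
  [0, 0, -0.005, 0, 0, 0],
  [0, 0, -0.01, 0, 0, 0],
  [0, 0, -0.01, 0, 0, 0],
  [0, 0, -0.01, 0, 0, 0],
])

```text
clock: 4.7
tool_pos: [0.498, 0.1353, 0.1449]
orientation: [-179.8, 0.1, -94.5]
force: [-0.3, -0.7, -3.1]
opening: 0.0118
```

```bash
cat > ob.py <<'E'
from h import *
from plant import sensors
F=[];M=[]
o=sensors.get_obs()
print(o["clock"],np.round(o["tool_pos"]*1000,2),np.round(o["orientation"],2),np.round(o["force"],2),np.round(o["moment"],3),round(o["opening"],4))
E
python3 ob.py
```

```text
4.7 [498.01 135.29 144.86] [-1.7983e+02  6.0000e-02 -9.4490e+01] [-0.31 -0.75 -3.09] [-0.049  0.039 -0.085] 0.0118
```

drive_tool([
  [0.007, 0, 0, 0, 0, 0],
  [0.014, 0, 0, 0, 0, 0],
  [0.014, 0, 0, 0, 0, 0],
])

```text
clock: 5.0
tool_pos: [0.4978, 0.1335, 0.1447]
orientation: [-179.8, 0.1, -94.5]
force: [-0.0, 1.7, -4.8]
opening: 0.0115
```

drive_tool([
  [-0.013, 0, 0, 0, 0, 0],
  [-0.026, 0, 0, 0, 0, 0],
  [-0.026, 0, 0, 0, 0, 0],
])

```text
clock: 5.3
tool_pos: [0.498, 0.1369, 0.1447]
orientation: [-179.8, 0.0, -94.5]
force: [-0.1, -2.5, -3.1]
opening: 0.0115
```

```bash
python3 ob.py
```

```text
5.3 [497.99 136.93 144.71] [-1.7985e+02  3.0000e-02 -9.4490e+01] [-0.09 -2.47 -3.13] [-1.023 -0.09  -0.025] 0.0115
```

```bash
cat > path.py <<'E'
from h import *
from scipy.interpolate import UnivariateSpline
P=np.load("pics/P.npy"); P=P[(np.abs(P[:,0]-.55)<.1)&(P[:,1]>-.06)&(P[:,1]<.14)]*1000
# keep points on rod: line1 ones
m=np.array([ (p[0]>523) or abs(p[1]-(133.6+(527.7-p[0])*.076))<1.0 for p in P]); P=P[m]
P=P[np.argsort(np.arctan2(P[:,0]-527,P[:,1]-23))] if 0 else P
L1=P[P[:,0]<530]; A=P[P[:,0]>=530]
ang=lambda p: np.arctan2(p[:,0]-527,p[:,1]-23)
A=A[np.argsort(-A[:,1])]
m0=np.array([495.43,136.16]);v1=np.array([.99698,-.07764])
line1=np.array([m0+v1*t for t in np.arange(-40,31,6)])
m2=np.array([636.31,-20.62]);v2=np.array([-.01678,-.99986])
line2=np.array([m2+v2*t for t in np.arange(35,90,6)])
Q=np.vstack([line1,A[A[:,0]>530],line2])
foot=np.array([563.,39.]); Q=foot+(Q-foot)*.994
OFF=np.array([0.,0.])
s=np.r_[0,np.cumsum(np.hypot(*np.diff(Q,axis=0).T))]
sx=UnivariateSpline(s,Q[:,0],s=len(s)*.01);sy=UnivariateSpline(s,Q[:,1],s=len(s)*.01)
def at(t): return np.array([sx(t),sy(t)])
def pose(t):  # carrier centre & heading
    a,b=at(t-12),at(t+12); c=at(t); h=np.degrees(np.arctan2(b[1]-a[1],b[0]-a[0]))
    return (a+b)/4+c/2,h
def find(p):
    tt=np.arange(10,s[-1]-10,.05); d=np.hypot(sx(tt)-p[0],sy(tt)-p[1]); i=d.argmin(); return tt[i],d[i]
E
cat > plan.py <<'E'
import sys
from path import *
from plant import sensors
step=float(sys.argv[1]); n=int(sys.argv[2]); z=float(sys.argv[3]) if len(sys.argv)>3 else .1447
lat=float(sys.argv[4]) if len(sys.argv)>4 else 0; dy=float(sys.argv[5]) if len(sys.argv)>5 else 0
E0=1.0
o=sensors.get_obs(); p=o["tool_pos"][:2]*1000; h=np.radians(o["orientation"][2]+90); c=p+E0*np.array([np.cos(h),np.sin(h)])
t,d=find(c); q,hh=pose(t); n_=np.array([-np.sin(np.radians(hh)),np.cos(np.radians(hh))]); tv=np.array([np.cos(np.radians(hh)),np.sin(np.radians(hh))])
f=o["force"]; print("t=%.0f clk %.2f lat off(left+) %.2f headerr %.2f | F along %.1f left %.1f z %.1f M %s z %.2f c %s"%(t,o["clock"],(c-q)@n_,(np.degrees(h)-hh+180)%360-180,f[:2]@tv,f[:2]@n_,f[2],np.round(o["moment"],2),o["tool_pos"][2]*1000,np.round(c,1)))
for i in range(1,n+1):
    q,hh=pose(t+step*i); r=np.radians(hh); u=np.array([np.cos(r),np.sin(r)]); w=np.array([-u[1],u[0]])
    T=(q+lat*w-E0*u)/1000
    print(list(np.round(mv(o,[*T,z],hh-90+dy),3)))
E
python3 - <<'E'
from path import *
for t in np.arange(20,s[-1]-12,15): print(round(t),np.round(pose(t)[0],1),np.round(pose(t)[1],1))
E
python3 plan.py 2.5 8
```

```text
20 [476.1 136.9] -4.8
35 [491.1 135.8] -3.6
50 [506.  134.9] -3.4
65 [521.  133.9] -4.5
80 [536.  132.4] -7.4
95 [550.7 129.8] -12.8
110 [565.  125.5] -20.3
125 [578.6 119.4] -28.2
140 [591.3 111.4] -35.9
155 [602.8 101.9] -43.6
170 [612.9  90.8] -51.4
185 [621.4  78.5] -59.5
200 [628.   65.2] -67.7
215 [632.7  51. ] -75.4
230 [635.5  36.3] -82.8
245 [636.6  21.4] -88.7
260 [636.6   6.4] -91.4
275 [636.1  -8.6] -91.7
290 [635.7 -23.6] -91.3
305 [635.5 -38.6] -90.8
320 [635.3 -53.6] -90.6
335 [635.1 -68.5] -90.7
350 [634.9 -83.5] -91.0
t=43 clk 5.30 lat off(left+) 1.50 headerr -1.07 | F along 0.1 left -2.5 z -3.1 M [-1.02 -0.09 -0.02] z 144.71 c [499.  136.9]
[np.float64(0.01), np.float64(-0.017), np.float64(0.0), np.float64(-0.003), np.float64(0.001), np.float64(-0.018)]
[np.float64(0.01), np.float64(-0.033), np.float64(0.0), np.float64(-0.003), np.float64(0.001), np.float64(-0.018)]
[np.float64(0.009), np.float64(-0.05), np.float64(0.0), np.float64(-0.003), np.float64(0.001), np.float64(-0.017)]
[np.float64(0.009), np.float64(-0.067), np.float64(0.0), np.float64(-0.003), np.float64(0.001), np.float64(-0.016)]
[np.float64(0.009), np.float64(-0.084), np.float64(0.0), np.float64(-0.003), np.float64(0.001), np.float64(-0.014)]
[np.float64(0.008), np.float64(-0.1), np.float64(0.0), np.float64(-0.003), np.float64(0.001), np.float64(-0.012)]
[np.float64(0.008), np.float64(-0.117), np.float64(0.0), np.float64(-0.003), np.float64(0.001), np.float64(-0.008)]
[np.float64(0.008), np.float64(-0.134), np.float64(0.0), np.float64(-0.003), np.float64(0.001), np.float64(-0.005)]
```

drive_tool([
  [0.01, -0.017, 0, 0, 0, -0.01],
  [0.01, -0.033, 0, 0, 0, -0.01],
  [0.01, -0.05, 0, 0, 0, -0.01],
  [0.01, -0.067, 0, 0, 0, -0.01],
  [0.009, -0.084, 0, 0, 0, -0.01],
  [0.009, -0.1, 0, 0, 0, -0.01],
  [0.009, -0.117, 0, 0, 0, -0.008],
  [0.008, -0.134, 0, 0, 0, -0.005],
])

```text
clock: 6.1
tool_pos: [0.5182, 0.1341, 0.1447]
orientation: [-179.8, 0.0, -94.2]
force: [-0.1, -0.1, -4.1]
opening: 0.0118
```

```bash
python3 plan.py 2.5 8
```

```text
t=63 clk 6.10 lat off(left+) 0.03 headerr 0.04 | F along -0.1 left -0.2 z -4.1 M [0.02 0.01 0.02] z 144.73 c [519.2 134.1]
[np.float64(0.0), np.float64(-0.017), np.float64(0.0), np.float64(-0.002), np.float64(0.0), np.float64(0.006)]
[np.float64(0.0), np.float64(-0.033), np.float64(0.0), np.float64(-0.002), np.float64(0.001), np.float64(0.012)]
[np.float64(0.001), np.float64(-0.05), np.float64(0.0), np.float64(-0.002), np.float64(0.001), np.float64(0.018)]
[np.float64(0.001), np.float64(-0.067), np.float64(0.0), np.float64(-0.002), np.float64(0.001), np.float64(0.026)]
[np.float64(0.002), np.float64(-0.084), np.float64(0.0), np.float64(-0.002), np.float64(0.001), np.float64(0.035)]
[np.float64(0.002), np.float64(-0.1), np.float64(0.0), np.float64(-0.002), np.float64(0.001), np.float64(0.046)]
[np.float64(0.003), np.float64(-0.117), np.float64(0.0), np.float64(-0.002), np.float64(0.001), np.float64(0.057)]
[np.float64(0.004), np.float64(-0.134), np.float64(0.001), np.float64(-0.002), np.float64(0.001), np.float64(0.069)]
```

drive_tool([
  [0, -0.017, 0, 0, 0, 0.006],
  [0, -0.033, 0, 0, 0, 0.012],
  [0.001, -0.05, 0, 0, 0, 0.018],
  [0.001, -0.067, 0, 0, 0, 0.026],
  [0.002, -0.084, 0, 0, 0, 0.035],
  [0.002, -0.1, 0, 0, 0, 0.046],
  [0.003, -0.117, 0, 0, 0, 0.057],
  [0.004, -0.134, 0, 0, 0, 0.069],
])

```text
clock: 6.9
tool_pos: [0.5384, 0.1321, 0.1448]
orientation: [-179.9, 0.0, -98.4]
force: [-0.1, 0.4, -3.8]
opening: 0.0119
```

```bash
python3 plan.py 2.5 8
```

```text
t=83 clk 6.90 lat off(left+) 0.02 headerr 0.03 | F along -0.2 left 0.4 z -3.8 M [-0.01 -0.    0.02] z 144.79 c [539.3 131.9]
[np.float64(0.0), np.float64(-0.017), np.float64(0.001), np.float64(-0.002), np.float64(0.001), np.float64(0.014)]
[np.float64(0.0), np.float64(-0.033), np.float64(0.001), np.float64(-0.002), np.float64(0.001), np.float64(0.029)]
[np.float64(0.001), np.float64(-0.05), np.float64(0.001), np.float64(-0.002), np.float64(0.001), np.float64(0.045)]
[np.float64(0.002), np.float64(-0.066), np.float64(0.001), np.float64(-0.002), np.float64(0.001), np.float64(0.062)]
[np.float64(0.003), np.float64(-0.083), np.float64(0.001), np.float64(-0.002), np.float64(0.001), np.float64(0.081)]
[np.float64(0.004), np.float64(-0.1), np.float64(0.001), np.float64(-0.002), np.float64(0.001), np.float64(0.1)]
[np.float64(0.006), np.float64(-0.116), np.float64(0.001), np.float64(-0.002), np.float64(0.001), np.float64(0.12)]
[np.float64(0.008), np.float64(-0.132), np.float64(0.001), np.float64(-0.002), np.float64(0.001), np.float64(0.141)]
```

drive_tool([
  [0, -0.017, 0, 0, 0, 0.014],
  [0, -0.033, 0, 0, 0, 0.029],
  [0.001, -0.05, 0, 0, 0, 0.045],
  [0.002, -0.066, 0, 0, 0, 0.062],
  [0.003, -0.083, 0, 0, 0, 0.081],
  [0.004, -0.1, 0, 0, 0, 0.1],
  [0.006, -0.116, 0, 0, 0, 0.12],
  [0.008, -0.132, 0, 0, 0, 0.141],
])

```text
clock: 7.7
tool_pos: [0.558, 0.1279, 0.1448]
orientation: [-179.9, 0.1, -107.0]
force: [-0.3, 0.3, -3.2]
opening: 0.0117
```

```bash
python3 plan.py 2.5 8
```

```text
t=104 clk 7.70 lat off(left+) 0.03 headerr -0.03 | F along -0.4 left 0.2 z -3.2 M [ 0.04  0.05 -0.01] z 144.83 c [558.9 127.6]
[np.float64(0.0), np.float64(-0.017), np.float64(0.001), np.float64(-0.002), np.float64(0.001), np.float64(0.021)]
[np.float64(0.001), np.float64(-0.033), np.float64(0.001), np.float64(-0.002), np.float64(0.001), np.float64(0.043)]
[np.float64(0.001), np.float64(-0.05), np.float64(0.001), np.float64(-0.002), np.float64(0.001), np.float64(0.065)]
[np.float64(0.003), np.float64(-0.066), np.float64(0.001), np.float64(-0.002), np.float64(0.001), np.float64(0.087)]
[np.float64(0.004), np.float64(-0.083), np.float64(0.001), np.float64(-0.002), np.float64(0.001), np.float64(0.109)]
[np.float64(0.006), np.float64(-0.099), np.float64(0.001), np.float64(-0.002), np.float64(0.001), np.float64(0.131)]
[np.float64(0.008), np.float64(-0.116), np.float64(0.001), np.float64(-0.002), np.float64(0.001), np.float64(0.153)]
[np.float64(0.011), np.float64(-0.132), np.float64(0.001), np.float64(-0.002), np.float64(0.001), np.float64(0.175)]
```

drive_tool([
  [0, -0.017, 0, 0, 0, 0.021],
  [0.001, -0.033, 0, 0, 0, 0.043],
  [0.001, -0.05, 0, 0, 0, 0.065],
  [0.003, -0.066, 0, 0, 0, 0.087],
  [0.004, -0.083, 0, 0, 0, 0.109],
  [0.006, -0.099, 0, 0, 0, 0.131],
  [0.008, -0.116, 0, 0, 0, 0.153],
  [0.011, -0.132, 0, 0, 0, 0.175],
])

```text
clock: 8.5
tool_pos: [0.5766, 0.1205, 0.1449]
orientation: [-179.9, 0.1, -117.6]
force: [-0.0, 0.2, -3.1]
opening: 0.0115
```

```bash
python3 plan.py 2.5 8
```

```text
t=124 clk 8.50 lat off(left+) 0.05 headerr -0.00 | F along -0.1 left 0.1 z -3.1 M [ 0.02  0.01 -0.01] z 144.86 c [577.5 120. ]
[np.float64(0.0), np.float64(-0.016), np.float64(0.001), np.float64(-0.002), np.float64(0.002), np.float64(0.022)]
[np.float64(0.001), np.float64(-0.033), np.float64(0.001), np.float64(-0.002), np.float64(0.002), np.float64(0.043)]
[np.float64(0.002), np.float64(-0.05), np.float64(0.001), np.float64(-0.002), np.float64(0.002), np.float64(0.065)]
[np.float64(0.003), np.float64(-0.066), np.float64(0.001), np.float64(-0.002), np.float64(0.002), np.float64(0.086)]
[np.float64(0.004), np.float64(-0.083), np.float64(0.001), np.float64(-0.002), np.float64(0.002), np.float64(0.108)]
[np.float64(0.006), np.float64(-0.1), np.float64(0.001), np.float64(-0.002), np.float64(0.002), np.float64(0.129)]
[np.float64(0.008), np.float64(-0.116), np.float64(0.001), np.float64(-0.002), np.float64(0.002), np.float64(0.15)]
[np.float64(0.011), np.float64(-0.132), np.float64(0.001), np.float64(-0.002), np.float64(0.002), np.float64(0.171)]
```

drive_tool([
  [0, -0.016, 0, 0, 0, 0.022],
  [0.001, -0.033, 0.001, 0, 0, 0.043],
  [0.002, -0.05, 0.001, 0, 0, 0.065],
  [0.003, -0.066, 0.001, 0, 0, 0.086],
  [0.004, -0.083, 0.001, 0, 0, 0.108],
  [0.006, -0.1, 0.001, 0, 0, 0.129],
  [0.008, -0.116, 0.001, 0, 0, 0.15],
  [0.011, -0.132, 0.001, 0, 0, 0.171],
])

```text
clock: 9.3
tool_pos: [0.5936, 0.1097, 0.1447]
orientation: [-179.9, 0.1, -127.9]
force: [0.9, 0.8, -2.5]
opening: 0.0115
```

```bash
python3 plan.py 2.5 8
```

```text
t=144 clk 9.30 lat off(left+) -0.02 headerr -0.01 | F along 0.2 left 1.2 z -2.5 M [ 0.01  0.04 -0.09] z 144.74 c [594.3 109.1]
[np.float64(-0.0), np.float64(-0.017), np.float64(0.0), np.float64(-0.002), np.float64(0.002), np.float64(0.021)]
[np.float64(0.0), np.float64(-0.034), np.float64(0.0), np.float64(-0.002), np.float64(0.002), np.float64(0.042)]
[np.float64(0.001), np.float64(-0.05), np.float64(0.0), np.float64(-0.002), np.float64(0.002), np.float64(0.064)]
[np.float64(0.002), np.float64(-0.067), np.float64(0.0), np.float64(-0.002), np.float64(0.002), np.float64(0.085)]
[np.float64(0.004), np.float64(-0.083), np.float64(0.0), np.float64(-0.002), np.float64(0.002), np.float64(0.106)]
[np.float64(0.006), np.float64(-0.1), np.float64(0.0), np.float64(-0.002), np.float64(0.002), np.float64(0.128)]
[np.float64(0.008), np.float64(-0.116), np.float64(0.0), np.float64(-0.002), np.float64(0.002), np.float64(0.149)]
[np.float64(0.011), np.float64(-0.133), np.float64(0.0), np.float64(-0.002), np.float64(0.002), np.float64(0.171)]
```

drive_tool([
  [-0.002, -0.017, 0, 0, 0, 0.021],
  [-0.003, -0.034, 0, 0, 0, 0.042],
  [-0.002, -0.05, 0, 0, 0, 0.064],
  [-0.001, -0.067, 0, 0, 0, 0.085],
  [0.001, -0.083, 0, 0, 0, 0.106],
  [0.003, -0.1, 0, 0, 0, 0.128],
  [0.005, -0.116, 0, 0, 0, 0.149],
  [0.008, -0.133, 0, 0, 0, 0.171],
])

```text
clock: 10.1
tool_pos: [0.6087, 0.0964, 0.1448]
orientation: [-179.9, 0.1, -138.3]
force: [-0.6, -0.1, -2.9]
opening: 0.0118
```

```bash
python3 plan.py 2.5 8 .1447 0.3
```

```text
t=164 clk 10.10 lat off(left+) 0.40 headerr -0.03 | F along -0.3 left -0.5 z -2.9 M [-0.    0.02  0.01] z 144.79 c [609.4  95.6]
[np.float64(0.001), np.float64(-0.016), np.float64(0.001), np.float64(-0.001), np.float64(0.002), np.float64(0.021)]
[np.float64(0.001), np.float64(-0.033), np.float64(0.001), np.float64(-0.001), np.float64(0.002), np.float64(0.043)]
[np.float64(0.002), np.float64(-0.05), np.float64(0.001), np.float64(-0.001), np.float64(0.002), np.float64(0.065)]
[np.float64(0.003), np.float64(-0.066), np.float64(0.001), np.float64(-0.001), np.float64(0.002), np.float64(0.087)]
[np.float64(0.005), np.float64(-0.083), np.float64(0.001), np.float64(-0.001), np.float64(0.002), np.float64(0.11)]
[np.float64(0.007), np.float64(-0.1), np.float64(0.001), np.float64(-0.001), np.float64(0.002), np.float64(0.132)]
[np.float64(0.009), np.float64(-0.116), np.float64(0.001), np.float64(-0.001), np.float64(0.002), np.float64(0.155)]
[np.float64(0.012), np.float64(-0.132), np.float64(0.001), np.float64(-0.001), np.float64(0.002), np.float64(0.178)]
```

drive_tool([
  [0.001, -0.016, 0, 0, 0, 0.021],
  [0.001, -0.033, 0, 0, 0, 0.043],
  [0.002, -0.05, 0, 0, 0, 0.065],
  [0.003, -0.066, 0, 0, 0, 0.087],
  [0.005, -0.083, 0, 0, 0, 0.11],
  [0.007, -0.1, 0, 0, 0, 0.132],
  [0.009, -0.116, 0, 0, 0, 0.155],
  [0.012, -0.132, 0, 0, 0, 0.178],
])

```text
clock: 10.9
tool_pos: [0.6207, 0.0802, 0.1448]
orientation: [-179.9, 0.1, -149.1]
force: [0.9, 0.4, -3.0]
opening: 0.0117
```

```bash
python3 plan.py 2.5 8 .1447 0.3
```

```text
t=184 clk 10.90 lat off(left+) 0.25 headerr -0.05 | F along 0.1 left 1.0 z -3.0 M [ 0.07 -0.04 -0.03] z 144.79 c [621.2  79.3]
[np.float64(-0.0), np.float64(-0.017), np.float64(0.001), np.float64(-0.001), np.float64(0.002), np.float64(0.022)]
[np.float64(0.0), np.float64(-0.033), np.float64(0.001), np.float64(-0.001), np.float64(0.002), np.float64(0.045)]
[np.float64(0.001), np.float64(-0.05), np.float64(0.001), np.float64(-0.001), np.float64(0.002), np.float64(0.068)]
[np.float64(0.002), np.float64(-0.066), np.float64(0.001), np.float64(-0.001), np.float64(0.002), np.float64(0.09)]
[np.float64(0.004), np.float64(-0.083), np.float64(0.001), np.float64(-0.001), np.float64(0.002), np.float64(0.113)]
[np.float64(0.006), np.float64(-0.1), np.float64(0.001), np.float64(-0.001), np.float64(0.002), np.float64(0.136)]
[np.float64(0.008), np.float64(-0.116), np.float64(0.001), np.float64(-0.001), np.float64(0.002), np.float64(0.158)]
[np.float64(0.011), np.float64(-0.132), np.float64(0.001), np.float64(-0.001), np.float64(0.002), np.float64(0.18)]
```

drive_tool([
  [-0.002, -0.017, 0, 0, 0, 0.022],
  [-0.002, -0.033, 0, 0, 0, 0.045],
  [-0.001, -0.05, 0, 0, 0, 0.068],
  [0, -0.066, 0, 0, 0, 0.09],
  [0.002, -0.083, 0, 0, 0, 0.113],
  [0.004, -0.1, 0, 0, 0, 0.136],
  [0.006, -0.116, 0, 0, 0, 0.158],
  [0.009, -0.132, 0, 0, 0, 0.18],
])

```text
clock: 11.7
tool_pos: [0.6298, 0.0623, 0.1448]
orientation: [-180.0, 0.2, -160.0]
force: [-0.9, -0.1, -3.2]
opening: 0.0118
```

```bash
python3 plan.py 2.5 8 .1447 0.6
```

```text
t=204 clk 11.70 lat off(left+) 0.59 headerr -0.08 | F along -0.2 left -0.9 z -3.2 M [ 0.07  0.01 -0.05] z 144.84 c [630.1  61.4]
[np.float64(-0.0), np.float64(-0.017), np.float64(0.001), np.float64(-0.0), np.float64(0.002), np.float64(0.02)]
[np.float64(0.0), np.float64(-0.033), np.float64(0.001), np.float64(-0.0), np.float64(0.002), np.float64(0.042)]
[np.float64(0.001), np.float64(-0.05), np.float64(0.001), np.float64(-0.0), np.float64(0.003), np.float64(0.063)]
[np.float64(0.002), np.float64(-0.067), np.float64(0.001), np.float64(-0.0), np.float64(0.003), np.float64(0.084)]
[np.float64(0.004), np.float64(-0.083), np.float64(0.001), np.float64(-0.0), np.float64(0.003), np.float64(0.105)]
[np.float64(0.006), np.float64(-0.1), np.float64(0.001), np.float64(-0.0), np.float64(0.003), np.float64(0.126)]
[np.float64(0.008), np.float64(-0.116), np.float64(0.001), np.float64(-0.0), np.float64(0.003), np.float64(0.147)]
[np.float64(0.01), np.float64(-0.133), np.float64(0.001), np.float64(-0.0), np.float64(0.003), np.float64(0.167)]
```

Now it pushes right, at -0.9 N. I'll set the offset to about 0.4.

drive_tool([
  [0.001, -0.017, 0, 0, 0, 0.02],
  [0.001, -0.033, 0.001, 0, 0, 0.042],
  [0.002, -0.05, 0.001, 0, 0, 0.063],
  [0.003, -0.067, 0.001, 0, 0, 0.084],
  [0.005, -0.083, 0.001, 0, 0, 0.105],
  [0.007, -0.1, 0.001, 0, 0, 0.126],
  [0.009, -0.116, 0.001, 0, 0, 0.147],
  [0.011, -0.133, 0.001, 0, 0, 0.167],
])

```text
clock: 12.5
tool_pos: [0.635, 0.0428, 0.1447]
orientation: [-180.0, 0.2, -170.1]
force: [-0.3, 0.3, -3.0]
opening: 0.0117
```

```bash
python3 plan.py 2.5 8 .1447 0.4
```

```text
t=225 clk 12.50 lat off(left+) 0.48 headerr 0.01 | F along -0.4 left -0.2 z -3.0 M [0.09 0.01 0.02] z 144.68 c [635.2  41.8]
[np.float64(0.001), np.float64(-0.016), np.float64(-0.0), np.float64(-0.0), np.float64(0.002), np.float64(0.02)]
[np.float64(0.001), np.float64(-0.033), np.float64(-0.0), np.float64(-0.0), np.float64(0.002), np.float64(0.04)]
[np.float64(0.002), np.float64(-0.05), np.float64(-0.0), np.float64(-0.0), np.float64(0.002), np.float64(0.06)]
[np.float64(0.003), np.float64(-0.066), np.float64(-0.0), np.float64(0.0), np.float64(0.002), np.float64(0.078)]
[np.float64(0.004), np.float64(-0.083), np.float64(-0.0), np.float64(0.0), np.float64(0.002), np.float64(0.096)]
[np.float64(0.006), np.float64(-0.1), np.float64(-0.0), np.float64(0.0), np.float64(0.002), np.float64(0.112)]
[np.float64(0.008), np.float64(-0.116), np.float64(-0.0), np.float64(0.0), np.float64(0.002), np.float64(0.127)]
[np.float64(0.01), np.float64(-0.133), np.float64(-0.0), np.float64(0.0), np.float64(0.002), np.float64(0.141)]
```

drive_tool([
  [0.001, -0.016, 0, 0, 0, 0.02],
  [0.001, -0.033, 0, 0, 0.001, 0.04],
  [0.002, -0.05, 0, 0, 0.001, 0.06],
  [0.003, -0.066, 0, 0, 0.001, 0.078],
  [0.004, -0.083, 0, 0, 0.001, 0.096],
  [0.006, -0.1, 0, 0, 0.001, 0.112],
  [0.008, -0.116, 0, 0, 0.001, 0.127],
  [0.01, -0.133, 0, 0, 0.001, 0.141],
])

```text
clock: 13.3
tool_pos: [0.637, 0.0227, 0.1447]
orientation: [180.0, 0.1, -178.7]
force: [0.7, 0.5, -2.9]
opening: 0.0119
```

```bash
python3 plan.py 2.5 8 .1447 0.4
python3 - <<'E'
from plant import vision
import cv2,pickle
for n in("wrist","scene"):
    s=vision.snapshot(n); pickle.dump(s,open(f"pics/{n}4.pkl","wb")); im=s["pixels"][:,:,::-1]
    cv2.imwrite(f"pics/{n}4.png",im if n=="wrist" else cv2.resize(im[200:400,200:440],None,fx=3,fy=3,interpolation=2))
E
```

```text
t=245 clk 13.30 lat off(left+) 0.42 headerr 0.01 | F along -0.5 left 0.7 z -2.9 M [ 0.09 -0.05 -0.03] z 144.68 c [637.   21.7]
[np.float64(0.0), np.float64(-0.017), np.float64(-0.0), np.float64(0.0), np.float64(0.002), np.float64(0.012)]
[np.float64(0.0), np.float64(-0.034), np.float64(-0.0), np.float64(0.0), np.float64(0.002), np.float64(0.022)]
[np.float64(0.001), np.float64(-0.05), np.float64(-0.0), np.float64(0.0), np.float64(0.002), np.float64(0.03)]
[np.float64(0.001), np.float64(-0.067), np.float64(-0.0), np.float64(0.0), np.float64(0.002), np.float64(0.037)]
[np.float64(0.002), np.float64(-0.084), np.float64(-0.0), np.float64(0.0), np.float64(0.002), np.float64(0.042)]
[np.float64(0.002), np.float64(-0.1), np.float64(-0.0), np.float64(0.0), np.float64(0.002), np.float64(0.046)]
[np.float64(0.003), np.float64(-0.117), np.float64(-0.0), np.float64(0.0), np.float64(0.002), np.float64(0.049)]
[np.float64(0.004), np.float64(-0.134), np.float64(-0.0), np.float64(0.0), np.float64(0.002), np.float64(0.051)]
```

View pics/wrist4.png

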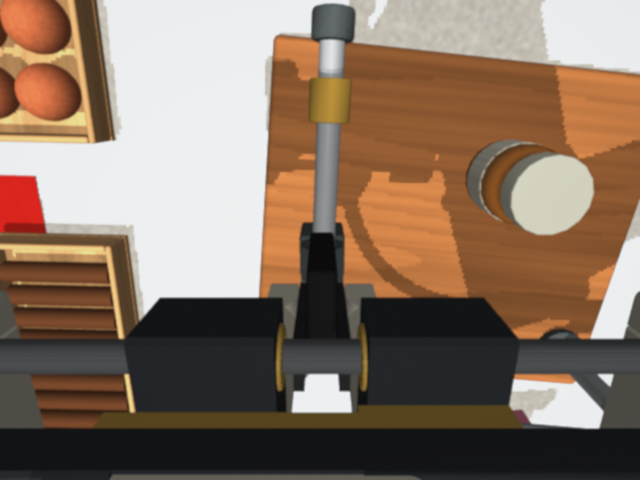

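View pics/scene4.png

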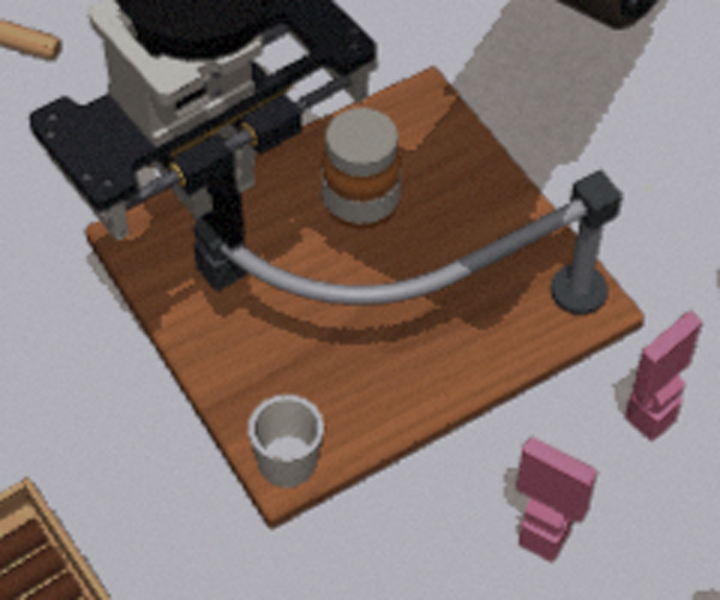

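The carrier is round the bend and still on the rod. Ahead are the sleeve at (330,100) and the cap at (333,22) in the wrist view, and the jar and tub haven't moved. I'll refine the last straight from this view.

Run:
```python
from h import *
s=pickle.load(open("pics/wrist4.pkl","rb")); im=s["pixels"].astype(float)
sat=(im.max(2)-im.min(2))/np.maximum(im.max(2),1)
L=[]
for r in range(128,222,6):
    v=sat[r]; i=[c for c in range(308,345) if v[c]<.3]
    l=i[0]-1+(v[i[0]-1]-.3)/(v[i[0]-1]-v[i[0]]); h=i[-1]+(.3-v[i[-1]])/(v[i[-1]+1]-v[i[-1]])
    p=ray(s,(l+h)/2,r,.125)*1000; L.append(p[:2]); print(r,round(l,1),round(h,1),np.round(p[:2],1))
L=np.array(L); f=np.polyfit(L[:,1],L[:,0],1); print(f,"x at 10,-30,-50",np.polyval(f,[10,-30,-50,-60]),"heading",-90-np.degrees(np.arctan(f[0])))
print("sleeve near",ray(s,329.5,122,.131),"far",ray(s,331,79,.135), "cap near",ray(s,333,39,.135))
```

```text
128 316.2 340.1 [635.1 -50.2]
134 316.0 339.7 [635.2 -47.3]
140 315.8 339.3 [635.3 -44.4]
146 315.5 339.0 [635.3 -41.5]
152 315.3 338.7 [635.4 -38.5]
158 315.4 338.5 [635.3 -35.5]
164 314.9 338.1 [635.5 -32.5]
170 315.0 337.7 [635.4 -29.4]
176 314.8 337.5 [635.5 -26.4]
182 314.6 337.2 [635.5 -23.3]
188 314.4 336.8 [635.6 -20.1]
194 314.2 336.4 [635.7 -17. ]
200 314.1 336.2 [635.7 -13.8]
206 313.7 335.6 [635.8 -10.5]
212 313.5 335.1 [635.9  -7.3]
218 313.3 334.8 [636.  -4.]
[1.75173181e-02 6.35990633e+02] x at 10,-30,-50 [636.16580604 635.46511332 635.11476695 634.93959377] heading -91.00356575226819
sleeve near [ 0.63464623 -0.05327063  0.131     ] far [ 0.63459101 -0.07218521  0.135     ] cap near [ 0.63421135 -0.08863325  0.135     ]
```

drive_tool([
  [0, -0.017, 0, 0, 0, 0.012],
  [0, -0.034, 0, 0, 0.001, 0.021],
  [0, -0.05, 0, 0, 0.001, 0.028],
  [0.001, -0.067, 0, 0, 0.001, 0.034],
  [0.002, -0.084, 0, 0, 0.001, 0.038],
  [0.003, -0.1, 0, 0, 0.001, 0.039],
  [0.004, -0.117, 0, 0, 0.001, 0.039],
  [0.005, -0.134, 0, 0, 0.001, 0.039],
])

```text
clock: 14.2
tool_pos: [0.6367, 0.0023, 0.1447]
orientation: [180.0, 0.0, 179.0]
force: [-0.4, 0.3, -2.9]
opening: 0.0117
```

```bash
python3 plan.py 2.5 8 .1447 0.0
```

```text
t=265 clk 14.20 lat off(left+) 0.23 headerr 0.74 | F along -0.3 left -0.4 z -2.9 M [ 0.07  0.01 -0.02] z 144.68 c [636.7   1.3]
[np.float64(0.002), np.float64(-0.017), np.float64(-0.0), np.float64(0.0), np.float64(0.0), np.float64(0.013)]
[np.float64(0.002), np.float64(-0.033), np.float64(-0.0), np.float64(0.0), np.float64(0.0), np.float64(0.014)]
[np.float64(0.002), np.float64(-0.05), np.float64(-0.0), np.float64(0.0), np.float64(0.0), np.float64(0.013)]
[np.float64(0.002), np.float64(-0.067), np.float64(-0.0), np.float64(0.0), np.float64(0.0), np.float64(0.013)]
[np.float64(0.002), np.float64(-0.083), np.float64(-0.0), np.float64(0.0), np.float64(0.0), np.float64(0.012)]
[np.float64(0.003), np.float64(-0.1), np.float64(-0.0), np.float64(0.0), np.float64(0.0), np.float64(0.01)]
[np.float64(0.003), np.float64(-0.117), np.float64(-0.0), np.float64(0.0), np.float64(0.0), np.float64(0.009)]
[np.float64(0.003), np.float64(-0.134), np.float64(-0.0), np.float64(0.0), np.float64(0.0), np.float64(0.008)]
```

drive_tool([
  [0.003, -0.017, 0, 0, 0, 0],
  [0.004, -0.033, 0, 0, 0, 0],
  [0.004, -0.05, 0, 0, 0, 0],
  [0.004, -0.067, 0, 0, 0, 0],
  [0.004, -0.083, 0, 0, 0, 0],
  [0.004, -0.1, 0, 0, 0, 0],
  [0.005, -0.117, 0, 0, 0, 0],
  [0.005, -0.134, 0, 0, 0, 0],
])

```text
clock: 15.0
tool_pos: [0.6356, -0.018, 0.1447]
orientation: [180.0, 0.0, 179.0]
force: [0.8, -0.4, -3.7]
opening: 0.0118
```

drive_tool([
  [0, -0.01, 0, 0, 0, 0],
  [0, -0.02, 0, 0, 0, 0],
  [0, -0.03, 0, 0, 0, 0],
  [0, -0.04, 0, 0, 0, 0],
  [0, -0.05, 0, 0, 0, 0],
  [0, -0.06, 0, 0, 0, 0],
  [0, -0.07, 0, 0, 0, 0],
  [0, -0.08, 0, 0, 0, 0],
])

```text
clock: 15.8
tool_pos: [0.6354, -0.0302, 0.1446]
orientation: [180.0, 0.0, 179.0]
force: [0.3, 0.1, -3.2]
opening: 0.0123
```

```bash
python3 plan.py 2.5 0
python3 - <<'E'
from plant import vision
import cv2,pickle
s=vision.snapshot("wrist"); pickle.dump(s,open(f"pics/wrist5.pkl","wb")); im=s["pixels"][:,:,::-1]
cv2.imwrite("pics/w5.png",im)
E
```

```text
t=298 clk 15.80 lat off(left+) -0.26 headerr 0.03 | F along -0.1 left 0.3 z -3.2 M [ 0.1  -0.07  0.01] z 144.64 c [635.3 -31.2]
```

View pics/w5.png

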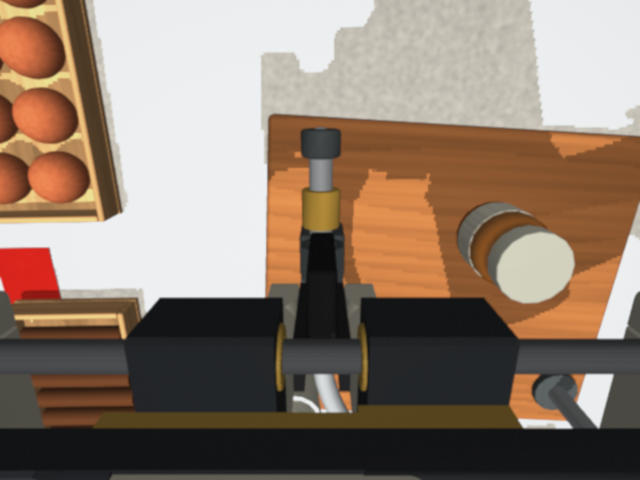

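drive_tool([
  [0, -0.009, 0, 0, 0, 0],
  [0, -0.017, 0, 0, 0, 0],
  [0, -0.025, 0, 0, 0, 0],
  [0, -0.033, 0, 0, 0, 0],
  [0, -0.042, 0, 0, 0, 0],
  [0, -0.05, 0, 0, 0, 0],
])

```text
clock: 16.45
tool_pos: [0.6352, -0.038, 0.1447]
orientation: [180.0, 0.0, 179.0]
force: [0.8, 0.2, -3.2]
opening: 0.0116
```

drive_tool([
  [0, -0.007, 0, 0, 0, 0],
  [0, -0.013, 0, 0, 0, 0],
  [0, -0.02, 0, 0, 0, 0],
  [0, -0.027, 0, 0, 0, 0],
])

```text
clock: 16.85
tool_pos: [0.6352, -0.0412, 0.1447]
orientation: [179.9, 0.0, 179.0]
force: [-1.1, 5.5, -2.0]
opening: 0.0116
```

```bash
python3 plan.py 2.5 0
```

```text
t=309 clk 16.85 lat off(left+) -0.25 headerr -0.22 | F along -5.4 left -1.2 z -2.0 M [ 2.13  0.26 -0.01] z 144.68 c [635.2 -42.2]
```

drive_tool([
  [0, -0.01, 0, 0, 0, 0],
  [0, -0.015, 0, 0, 0, 0],
  [0, -0.02, 0, 0, 0, 0],
  [0, -0.025, 0, 0, 0, 0],
  [0, -0.03, 0, 0, 0, 0],
  [0, -0.035, 0, 0, 0, 0],
])

```text
clock: 17.45
tool_pos: [0.6351, -0.0455, 0.1447]
orientation: [179.8, 0.1, 179.0]
force: [-1.9, 4.4, -1.4]
opening: 0.0118
```

```bash
python3 plan.py 2.5 0
```

```text
t=313 clk 17.45 lat off(left+) -0.25 headerr -0.27 | F along -4.4 left -1.9 z -1.4 M [ 2.16  0.34 -0.04] z 144.69 c [635.1 -46.5]
```

drive_tool([
  [0.001, -0.01, 0, 0, 0, 0],
  [0.002, -0.015, 0, 0, 0, 0],
  [0.002, -0.02, 0, 0, 0, 0],
  [0.003, -0.025, 0, 0, 0, 0],
  [0.003, -0.03, 0, 0, 0, 0],
  [0.003, -0.035, 0, 0, 0, 0],
])

```text
clock: 18.05
tool_pos: [0.635, -0.0497, 0.1448]
orientation: [179.8, 0.1, 179.0]
force: [-0.0, 5.2, -3.0]
opening: 0.0117
```

```bash
python3 plan.py 2.5 0
```

```text
t=317 clk 18.05 lat off(left+) -0.33 headerr -0.29 | F along -5.1 left -0.1 z -3.0 M [ 2.2  -0.05 -0.01] z 144.77 c [635.  -50.7]
```

drive_tool([
  [0.001, -0.01, 0, 0, 0, 0],
  [0.001, -0.015, 0, 0, 0, 0],
  [0.001, -0.02, 0, 0, 0, 0],
  [0.001, -0.025, 0, 0, 0, 0],
  [0.001, -0.03, 0, 0, 0, 0],
  [0.001, -0.034, 0, 0, 0, 0],
])

```text
clock: 18.65
tool_pos: [0.6349, -0.0538, 0.1447]
orientation: [179.7, 0.1, 179.1]
force: [-0.4, 5.7, -1.8]
opening: 0.0119
```

```bash
python3 plan.py 2.5 0
python3 - <<'E'
from plant import vision
import cv2,pickle
s=vision.snapshot("wrist"); pickle.dump(s,open(f"pics/wrist6.pkl","wb")); im=s["pixels"][:,:,::-1]
cv2.imwrite("pics/w6.png",cv2.resize(im[150:320,240:400],None,fx=3.5,fy=3.5,interpolation=2))
E
```

```text
t=321 clk 18.65 lat off(left+) -0.35 headerr -0.30 | F along -5.6 left -0.4 z -1.8 M [2.13 0.14 0.02] z 144.73 c [634.9 -54.8]
```

View pics/w6.png

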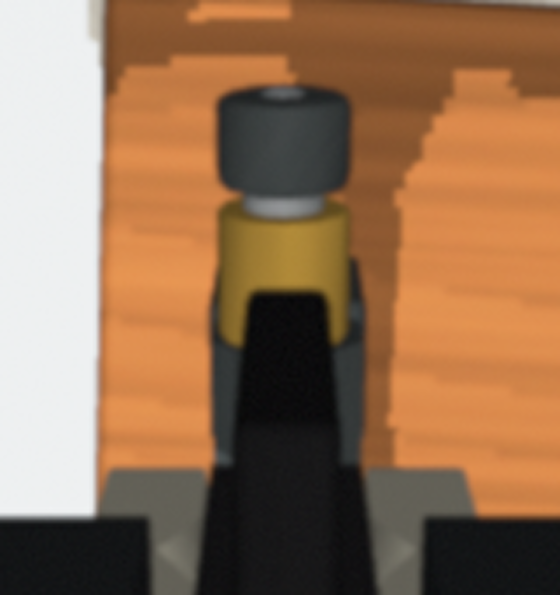

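The gap between sleeve and cap is now only 3–4 px, roughly 2 mm. I'll finish in small pushes.

drive_tool([
  [0, -0.009, 0, 0, 0, 0],
  [0, -0.012, 0, 0, 0, 0],
  [0, -0.015, 0, 0, 0, 0],
  [0, -0.015, 0, 0, 0, 0],
])

```text
clock: 19.1
tool_pos: [0.6349, -0.0554, 0.1448]
orientation: [179.6, 0.2, 179.1]
force: [-0.8, 4.0, -1.8]
opening: 0.0118
```

drive_tool([
  [0, -0.008, 0, 0, 0, 0],
  [0, -0.01, 0, 0, 0, 0],
  [0, -0.012, 0, 0, 0, 0],
])

```text
clock: 19.4
tool_pos: [0.6349, -0.0567, 0.1447]
orientation: [179.6, 0.2, 179.1]
force: [-0.5, 5.4, -2.2]
opening: 0.0116
```

drive_tool([
  [0, -0.007, 0, 0, 0, 0],
  [0, -0.009, 0, 0, 0, 0],
  [0, -0.01, 0, 0, 0, 0],
])

```text
clock: 19.7
tool_pos: [0.6349, -0.0571, 0.1448]
orientation: [179.5, 0.2, 179.1]
force: [-0.5, 7.7, -1.4]
opening: 0.0118
```

```bash
python3 plan.py 2.5 0
python3 - <<'E'
from plant import vision
import cv2,pickle
s=vision.snapshot("wrist"); pickle.dump(s,open(f"pics/wrist7.pkl","wb")); im=s["pixels"][:,:,::-1]
cv2.imwrite("pics/w7.png",cv2.resize(im[150:320,240:400],None,fx=3.5,fy=3.5,interpolation=2))
E
```

```text
t=325 clk 19.70 lat off(left+) -0.31 headerr -0.28 | F along -7.7 left -0.6 z -1.4 M [ 3.26  0.51 -0.  ] z 144.77 c [634.9 -58.1]
```

View pics/w7.png

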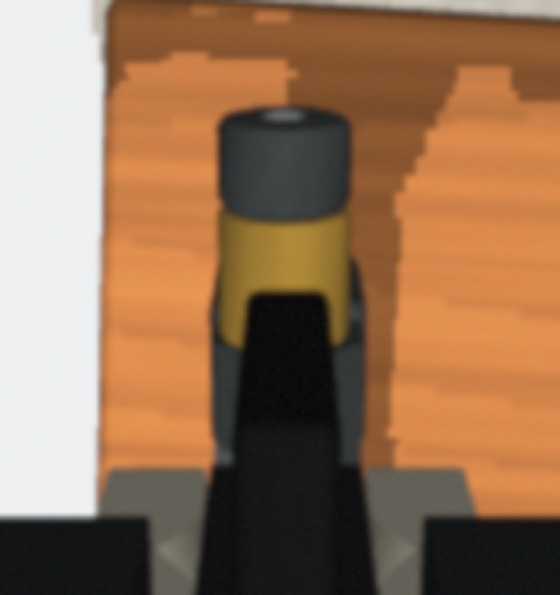

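The sleeve is home: the gap has closed and the force rose from 5 to 7.7 N. Now I'll ease off, set the carrier down on the rod and release.

drive_tool([
  [0, 0.003, 0, 0, 0, 0],
  [0, 0.004, 0, 0, 0, 0],
  [0, 0.004, 0.004, 0, 0, 0],
  [0, 0.004, 0.008, 0, 0, 0],
  [0, 0.004, 0.008, 0, 0, 0],
])

```text
clock: 20.25
tool_pos: [0.6352, -0.0566, 0.1437]
orientation: [179.5, 0.2, 179.1]
force: [0.3, 2.3, -2.3]
opening: 0.0116
```

```bash
python3 ob.py
```

```text
20.25 [635.16 -56.57 143.74] [179.53   0.2  179.08] [ 0.28  2.29 -2.34] [0.84  0.006 0.015] 0.0116
```

drive_tool([
  [0, 0, 0, 0, 0, 0],
  [0, 0, 0, 0, 0, 0],
  [0, 0, 0, 0, 0, 0],
  [0, 0, 0, 0, 0, 0],
  [0, 0, 0, 0, 0, 0],
  [0, 0, 0, 0, 0, 0],
], fingers=-0.2)

```text
clock: 20.85
tool_pos: [0.6351, -0.0566, 0.1438]
orientation: [179.5, 0.2, 179.1]
force: [-0.1, -0.0, -0.4]
opening: 0.0349
```

```bash
python3 ob.py
python3 - <<'E'
from plant import vision
import cv2,pickle
s=vision.snapshot("wrist"); cv2.imwrite("pics/w8.png",s["pixels"][:,:,::-1])
E
```

```text
20.85 [635.15 -56.62 143.76] [179.53   0.2  179.08] [-0.08 -0.01 -0.39] [ 0.074 -0.033 -0.017] 0.0349
```

View pics/w8.png

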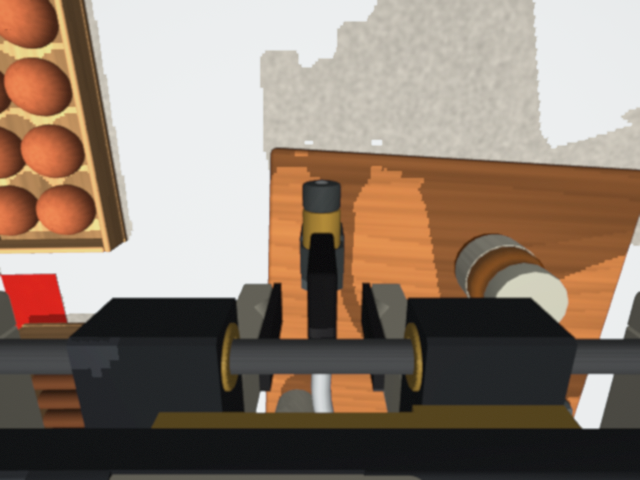

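The fingers are clear on both sides of the card (at 280 and 363), the card hangs at col 322, and the sleeve sits against the cap. I'll go straight up.

drive_tool([
  [0, 0, -0.1, 0, 0, 0],
  [0, 0, -0.2, 0, 0, 0],
  [0, 0, -0.4, 0, 0, 0],
  [0, 0, -0.6, 0, 0, 0],
  [0, 0, -0.8, 0, 0, 0],
  [0, 0, -0.95, 0, 0, 0],
  [0, 0, -0.95, 0, 0, 0],
  [0, 0, -0.95, 0, 0, 0],
])

```text
clock: 21.7
tool_pos: [0.6347, -0.0576, 0.2866]
orientation: [179.5, 0.3, 179.1]
force: [0.1, -0.5, -1.0]
opening: 0.0348
```

drive_tool([
  [0, 0.2, 0, 0, 0, 0],
  [0, 0.5, 0, 0, 0, 0],
  [0, 0.5, 0, 0, 0, 0],
  [0, 0.5, 0, 0, 0, 0],
])

```text
clock: 22.1
tool_pos: [0.6354, 0.0183, 0.2858]
orientation: [179.5, 0.1, 179.2]
force: [0.6, -0.8, 0.4]
opening: 0.0349
```

```bash
python3 ob.py
python3 - <<'E'
from plant import vision
from h import *
for n in ("wrist","scene"):
    s=vision.snapshot(n); pickle.dump(s,open(f"pics/{n}9.pkl","wb")); im=s["pixels"][:,:,::-1]
    cv2.imwrite(f"pics/{n}9.png",im)
E
```

```text
22.1 [635.36  18.33 285.85] [1.7953e+02 1.3000e-01 1.7919e+02] [ 0.55 -0.79  0.36] [-0.013 -0.052 -0.026] 0.0349
```

View pics/wrist9.png

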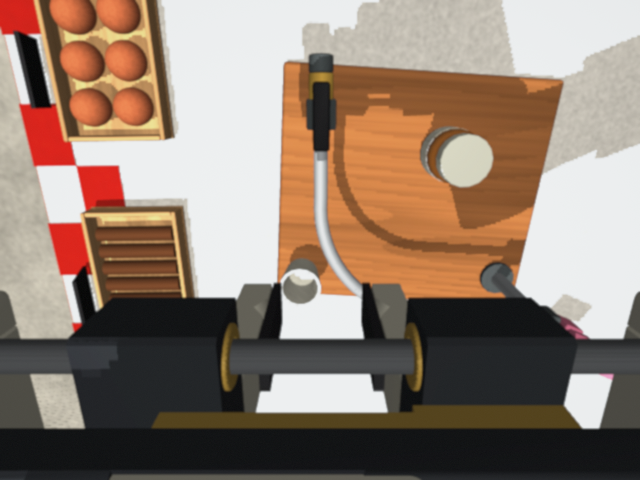

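View pics/scene9.png

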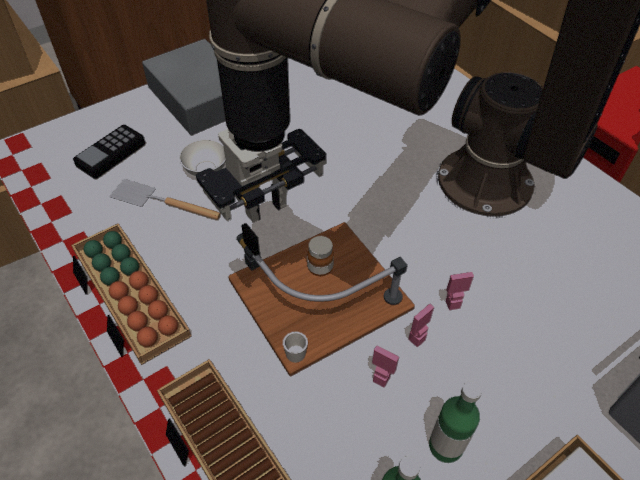

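drive_tool([
  [0, 0, 0, 0, 0, 0],
  [0, 0, 0, 0, 0, 0],
  [0, 0, 0, 0, 0, 0],
  [0, 0, 0, 0, 0, 0],
  [0, 0, 0, 0, 0, 0],
])

```text
clock: 22.7
tool_pos: [0.6355, 0.0168, 0.2864]
orientation: [179.5, 0.2, 179.1]
force: [0.2, -0.2, -0.2]
opening: 0.0349
```

Run:
```python
from plant import vision
from h import *
s=vision.snapshot("wrist"); im=s["pixels"][:,:,::-1]; cv2.imwrite("pics/w10.png",cv2.resize(im[40:170,270:370],None,fx=4.5,fy=4.5,interpolation=2))
```

```text
(no output)
```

View pics/w10.png

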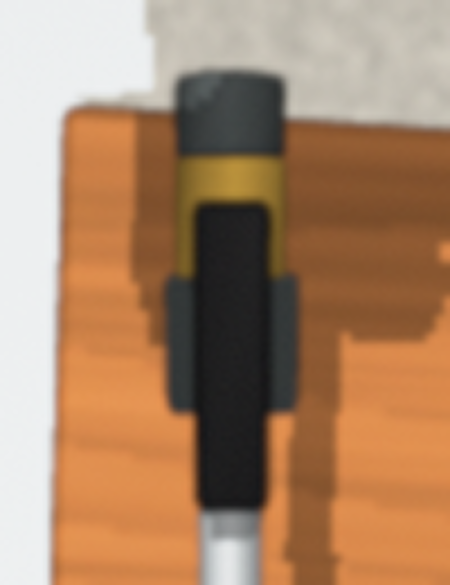

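The sleeve is flush with the cap and the carrier is upright and still behind it, so I'm handing in.

```bash
python3 -c "
from plant import ticket
print(ticket.close_job())"
```

```text
the job is handed in; nothing more can be done
None
```

I slid the carrier along the rail, turned it round the bend, and pressed it on until the brass sleeve was home against the end cap. I then let go and handed the job in at about 22.8 s; the hand-in reports no verdict.

- **On the way:** Before moving off I felt the bore's side play, which centred within about 0.3 mm of the camera estimate. Along the rail and round the bend, sideways forces in the readings between moves stayed at or below about 1.2 N.
- **Pressing home:** The sleeve slid at about 5 N. At the end the force rose to 7.7 N after about 16 mm of travel, and I stopped there.
- **Last checks:**
  - The close view shows no gap between the sleeve and the cap.
  - The carrier is upright and still on the rod, against the sleeve.
  - The gripper was clear of everything, with force readings near zero.
  - The jar, tub, bowl and nearest bottle look unmoved in the camera views.
- **Disagreements:** The first wrist-camera view placed the rail about 0.6 mm off from the closer view, and gave the bend a 111 mm radius instead of 110. I scaled the path slightly and corrected it by feel. The exact kink angles were not pinned down. I checked forces only between moves, and did not measure how far the nearby goods moved.

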